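# Reset and lock the length stop of a DIN-rail saw gauge

### The job

The length stop on the DIN-rail saw gauge is at the wrong length and its cam clamp has gone slack. Flip the cam lever up and fully back, wind the hand crank until the stop's pointer lines up with the rider that has the pointed nose (not the square one), and, still with the lever back, turn the adjusting nut clockwise by its arm until the clamp pad stands only about 1.5 mm above the lock bar. Then flip the lever forward and press it fully home, so that the stop is clamped on that mark, and leave the things lying round the gauge where they are.

Things in the scene. Friction and masses are not known exactly. Their poses are not given: they have to be found in the camera images.
- gauge: Rail saw gauge, fixed: base plate 210 x 240 x 18 mm on the bench, lock bar, screw, trough at the left front corner. Its x points away from the robot across the gauge, y to the robot's left along the scale, z up; yaw up to 0.25 rad. Origin on the bench, under the middle of the base's working length. Below, 'at gauge (x, y, z)' is in this frame, mm; z is height over the bench.
- bar_top (a point): Middle of the lock bar's top face, at gauge (-52, 0, 75): steel bar 24 mm wide in x, 210 mm long in y. In front of it lies the scale ledge, gauge x -120 to -76, top at z 24, with the two riders. The crank-end bearing block is at gauge x -20 to 36, y -105 to -85, top z 82.
- carriage (a joint): Slide of the grey carriage (80 mm long) along gauge y, m; 0 = middle, range +-0.045, positive to the left. Driven by the crank, 16 mm a turn. It carries pad, strap, nut, lever, pointer and a stop arm, which runs from it, 31 mm right of its middle, forward to gauge x -173, nowhere above z 90.
- pointer (a point): Tip of the carriage's pointer, a 12 mm wide dark steel tongue that comes down in front of the lock bar to the scale: 28 mm left of the carriage's middle, at gauge x -83, z 28.
- rider_pointed: Dark steel rider clamped on the scale ledge (fixed), 28 mm wide, 32 mm long, 10 mm high, round thumb screw on top; its end facing the pointer is a point, like a roof. Origin under its middle, on the ledge; axes as the gauge's. Its nose lies 16 mm along +x from there. The pointer is on the mark when its y in this frame is 0.
- rider_square: The other rider, alike but with a square-cut end: another length, not wanted now. Either of the two may be the left one. Fixed; origin as for the pointed one.
- crank (a joint): Hand crank on the right-hand (-y) end of the screw, rad, about the gauge's y axis, any number of turns. 0 = handle straight up; positive takes the handle from the top away from the robot (+x) and drives the carriage to +y, 16 mm a turn. Needs about 3 N at the handle; stays where it is left.
- crank_handle (a point): Grip point on the crank's black handle, a round bar 16 mm thick along gauge y that reaches 24 mm either way of this point; the crank arm begins at its +y end. It circles the crank axis at 34 mm radius.
- crank_axis (a point): Centre of that circle, on the crank's axis, at gauge (8, -165, 62). The handle passes 28 mm above the bench at its lowest.
- lever (a joint): Cam lever, rad, about a level axis along gauge y. 0 = closed, lying forward (to the robot) over the nut; 1.55 = open stop, tipped back past upright. Past about 1.1 it tends to fall open, but push it to its stop. Closing, the set clamp bites from about 1.2 on and springs the lever back if let go before 0.15, its dead centre; below that it stays shut. Takes 1 to 4 N at the ball.
- lever_ball (a point): Centre of the black ball, 25 mm across, at the end of the lever's 12 mm round handle, 151 mm from the lever axis. Closed: 125 mm in front (-x) of the axis and 84 mm above it, the handle's last 97 mm rising 19 deg to it. Open: 81 mm behind (+x) it and 127 mm above it.
- lever_axis (a point): Middle of the lever's pivot pin on the carriage, at gauge x 62, z 82. The fork of the lever there is 50 mm wide in y.
- nut (a joint): Adjusting nut, rad, about a vertical axis, 0 to 4.0, positive = clockwise from above = pad down 1.55 mm a rad. At 0 its arm points to gauge -y (right), at 1.57 to -x (the robot), at 3.14 to +y. With the lever open the gap under the pad is about 6.0 mm - 1.55 mm x nut: 2.9 rad gives 1.5 mm. Needs about 6 N at the arm's ball; stays where it is left.
- nut_ball (a point): Centre of the black ball, 20 mm across, at the end of the nut's 10 mm round arm, 58 mm from the nut's axis, 137 mm above the bench. The closed lever passes over it.
- nut_axis (a point): On the nut's axis at that ball's height, at gauge x 5, z 137. The strap under the nut (x -63 to 75, 28 mm wide) has its top at z 110, its front end up to z 116 with the lever open.
- pad: Clamp pad under the strap's front end, a 22 mm disc over the lock bar at gauge x -52. Origin: middle of its underside; the gap is its height above the bench less 75 mm. It is sprung: closing the lever drives it down 4.5 mm, and what exceeds the gap presses on the bar at about 10 N a mm.
- contactor_b: Bystander: dark contactor, 75 x 45 x 63 mm, origin under its middle. Leave alone.
- tape_measure: Bystander: pocket tape measure lying on its side, 58 x 79 x 35 mm, origin under its middle. Leave alone.
- spare_module: Bystander: dark plug-in module, 100 x 41 x 69 mm, origin under its middle. Leave alone.
- driver_red: Bystander: screwdriver, 205 mm long along its y, 32 mm high, lying to the right of the gauge, origin under its middle. Leave alone.

How it is judged:
By the outcome, as a careful person would: the job done as asked, in the order asked, and still so for the second after the job is handed in, with the robot touching nothing.
It also fails if it takes over 70 s, if anything falls off the work surface, if the arm or the gripper's body presses on something with over 40 N, if the wrist force passes 120 N, or if a joint passes its speed limit or range.

### The arm

A 6-joint arm with a two-finger parallel gripper is mounted at the origin on a cart in front of the work surface, level with it; the furniture and walls round the work are solid. World frame = base frame: x ahead of the robot, y to its left, z up, the work surface at z = 0. Lengths are in m, angles in rad, forces in N, time in s.
With the tool pointing down it reaches from about 0.375 to 0.9 m from the base axis. Payload 3.1 kg.
Tool frame: the origin (TCP) lies at the very end of the fingers, on their centre line; the grasp point (between the pads) lies pinch_z behind it (pinch_z is the distance from the TCP to the grasp point, in m); z points along the fingers, y is the line along which they close (so a half turn about z gives the same grasp; the last joint's range is limited). The gripper opens to 85 mm and grips with 20 to 120 N. Pads are 22 mm wide; open, the fingers measure 114 mm over their backs; the gripper's body (76 mm by 85 mm) begins 54 mm behind the grasp point. The pads swing forward as they close: fully open they stand 13 mm farther back than shut.
Start: joints at [-1.341, 0.527, 1.433, -0, 1.181, -0.178], TCP at [0.248, -0.573, 0.231] pointing down, gripper open.
Joint ranges: [-3.08, 3.08], [-0.75, 2.2], [0.22, 2.44], [-1.43, 4.57], [0, 2.65], [-2.85, 2.85]. Speed limits (rad/s): [2.79, 2.79, 3.14, 3.14, 3.14, 3.14].

### API

Orientations are given as a unit quaternion [w, x, y, z].
In Python, from bench import state, read_camera, sign_off, pinch_z gives the robot as it stands. The module is installed in compiled form; this text tells all that it offers.
- The arm moves only by the tool drive_tool, never from a script. Its argument "commands" is a list of rows, each a list of 3 entries, a list of its own where there are three numbers: the shift along the tool's x, y, z scaled (see below), then the turn about the tool's z scaled (see below), then the gripper's target within -1 to 1 (fully open at 1, half-way at 0, shut at -1). A call has 1 to 10 rows; each row shifts and turns the commanded pose from where the row before left it, along the tool's axes as they then stand; what a row does not reach is not made up. The controller multiplies each number of a shift by 0.04 m and each number of a turn by 0.15 rad. A row lasts 1/8 s, in which the tool goes at most 62.5 mm and 10.7 degrees, less where a joint would pass 70% of its speed; a pose out of reach is approached as far as the arm can. A call with a number of a shift or a turn outside -1 to 1 is refused whole. A call with a gripper value outside its range is refused whole. The fingers move at their own pace and stop on an object; "force" is the grip in N (left out, the last holds). Time passes only in rows, so rows that do not move let the fingers close. It gives the time, the measured TCP pose, the force, the opening and the grip force at its end, in the units of the state.
- state(): the state, without advancing time (a new reading comes with each control period).
- read_camera(name): name is "side" or "top"; returns a dict with "frame" (384x512x3 uint8, red, green, blue), "z_map" (384x512 float32, m along the optical axis (not along the pixel's ray), 0 where there is no reading), "K" (3x3 intrinsics, pixels), "R" (3x3) and "t" (3): a world point X has camera coordinates R X + t. Camera axes: x right, y down, z forward; pixel columns grow to the right and rows downward; lengths in m; the calibration is good to about 2 mm. A picture is of the moment at which its call begins.
- sign_off(): hands the job in; it is judged then, once.
The state is a dict: "t": time; "q": joint angles; "qvel": joint speeds; "joint_efforts": joint torques, N m; "position": TCP position; "ee_rot": TCP orientation; "contact_force": force on the tool from outside, world axes, zero at the start; "ft_torque": the same for the moment, N m; "gripper_width": opening from 0.0 (shut) to 1.0 (fully open); "grip_force": force on a finger pad.
Only numpy, scipy, OpenCV 4.12 (cv2) and the standard library are available. Lean on these libraries where they do the work, as an engineer would, in place of code of your own. Each camera call takes 0.05 s, during which the arm holds its last target. There are 200 camera calls.

## Working session

There is one attempt and no reset: what is moved stays moved. The work goes in short steps, Python scripts to look and compute and a tool call to move; the robot and the scene stay as the last step left them, time stands still between calls to the robot, and variables do not carry over. Pictures are saved under pics/ and viewed, at most 10 in all, crops included, and the job is handed in when it is done.

Besides the shell and the picture viewer there is one more tool, called after "Emit:" as a command line: name --argument value ..., lists and objects as JSON in quotes. drive_tool: Moves the arm, as the interface text tells. Its arguments: {"type":"object","properties":{"commands":{"type":"array","items":{"type":"array"}},"force":{"type":"number"}},"required":["commands"]}

```bash
mkdir -p pics; python3 - <<'E'
from bench import state, read_camera, pinch_z
import cv2,numpy as np
print(state(),pinch_z)
for n in("top","side"):
    c=read_camera(n); cv2.imwrite(f"pics/{n}0.png",cv2.resize(c["frame"][:,:,::-1],(800,600),interpolation=cv2.INTER_CUBIC)); np.savez(f"{n}0.npz",**c)
    print(n,c["K"],c["R"],c["t"],-c["R"].T@c["t"])
E
```

```text
{'t': 0.0, 'q': array([-1.34049721e+00,  5.28460418e-01,  1.43394364e+00, -3.17426245e-05,
        1.18141157e+00, -1.78512855e-01]), 'qvel': array([ 7.23880074e-04, -1.52107979e-05,  7.20041809e-04,  1.09826912e-03,
       -1.00075403e-03, -1.20038214e-03]), 'joint_efforts': array([ 1.48881241e-03, -4.42339182e+01, -1.78023863e+01, -9.42168481e-05,
        8.39155196e-03, -7.55531147e-06]), 'position': array([ 0.24828881, -0.57275573,  0.23032402]), 'ee_rot': array([-1.11073468e-03,  9.79179902e-01,  2.02991340e-01, -4.34482755e-05]), 'contact_force': array([-0.19831567,  0.93809868,  0.09417664]), 'ft_torque': array([ 0.02535446, -0.00858709,  0.01411908]), 'grip_force': 0.0, 'gripper_width': 1.0021883528589612} 0.0187
top [[377.91214982   0.         258.46154298]
 [  0.         377.91214982 191.00730391]
 [  0.           0.           1.        ]] [[-0.0157464  -0.99986279  0.00514281]
 [-0.99518113  0.01517441 -0.09687242]
 [ 0.09678109 -0.00664342 -0.99528352]] [-0.1092881   0.57098817  1.07248576] [ 0.46271942 -0.11081254  1.12330246]
side [[363.44496045   0.         260.71694428]
 [  0.         363.44496045 196.13786388]
 [  0.           0.           1.        ]] [[-0.99961119 -0.02337291 -0.01520451]
 [-0.00351155  0.64647805 -0.7629245 ]
 [ 0.02766115 -0.76257448 -0.64630877]] [0.59029689 0.18820464 0.82416695] [0.56793086 0.52061546 0.68522743]
```

View pics/top0.png

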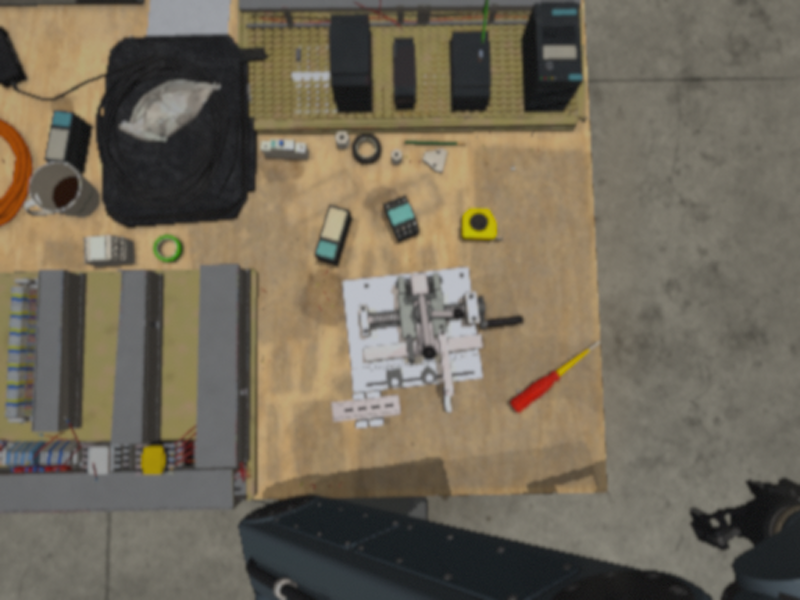

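View pics/side0.png

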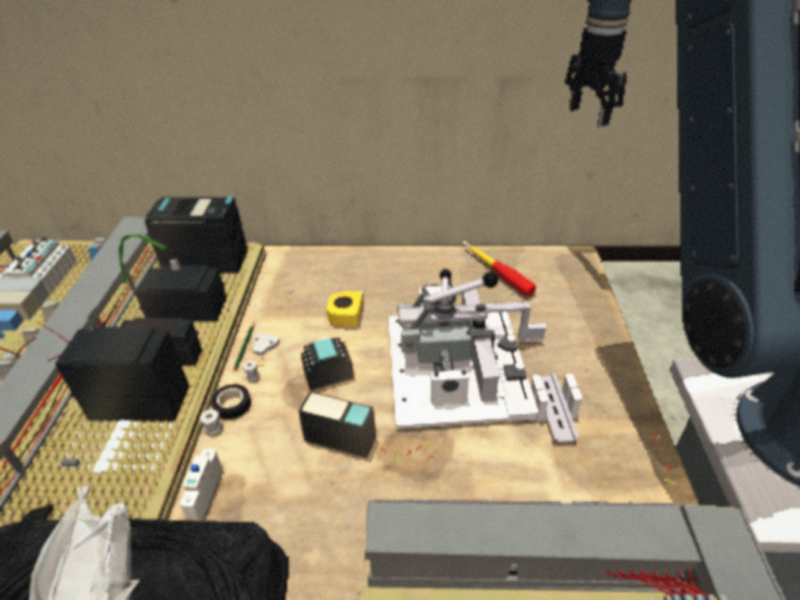

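```bash
cat >h.py <<'E'
import numpy as np, cv2
def cloud(c):
    z=c["z_map"]; v,u=np.mgrid[:z.shape[0],:z.shape[1]]
    K=c["K"]; p=np.stack([(u-K[0,2])/K[0,0]*z,(v-K[1,2])/K[1,1]*z,z],-1)
    P=(p-c["t"])@c["R"]; P[z==0]=np.nan; return P
def ray(c,u,v,h):
    K=c["K"]; d=np.array([(u-K[0,2])/K[0,0],(v-K[1,2])/K[1,1],1.])@c["R"]; o=-c["R"].T@c["t"]
    return o+d*(h-o[2])/d[2]
def proj(c,X):
    p=c["R"]@np.asarray(X)+c["t"]; return (c["K"]@p)[:2]/p[2]
E
python3 - <<'E'
from h import *
T=dict(np.load("top0.npz")); S=dict(np.load("side0.npz"))
cv2.imwrite("pics/tc.png",cv2.resize(T["frame"][165:275,205:345,::-1],None,fx=5.4,fy=5.4,interpolation=cv2.INTER_CUBIC))
cv2.imwrite("pics/sc.png",cv2.resize(S["frame"][160:290,240:380,::-1],None,fx=4.6,fy=4.6,interpolation=cv2.INTER_CUBIC))
P=cloud(T); f=T["frame"].astype(int)
roi=np.zeros(f.shape[:2],bool); roi[165:275,205:345]=1
pl=roi&(abs(P[...,2]-.018)<.006)&(f.min(2)>150)
pts=P[pl][:,:2]; print(len(pts),np.median(P[pl][:,2])); r=cv2.minAreaRect((pts*1000).astype(np.float32)); print(r,cv2.boxPoints(r))
b=roi&(abs(P[...,2]-.075)<.004)&(f.min(2)>120); pts=P[b][:,:2]; print(len(pts)); print(cv2.minAreaRect((pts*1000).astype(np.float32)))
E
```

```text
2323 0.01890091947848928
((486.736083984375, -112.31340026855469), (257.53564453125, 281.33673095703125), 5.640833377838135) [[ 344.7652     15.016932]
 [ 372.4184   -264.95746 ]
 [ 628.707    -239.64374 ]
 [ 601.0538     40.330658]]
534
((514.8857421875, -145.74314880371094), (99.86689758300781, 213.39756774902344), 5.641393661499023)
```

View pics/tc.png

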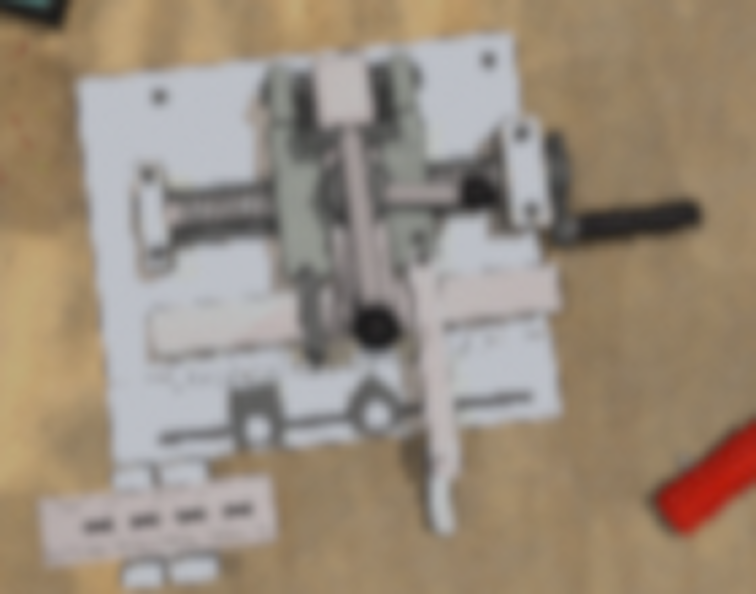

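View pics/sc.png

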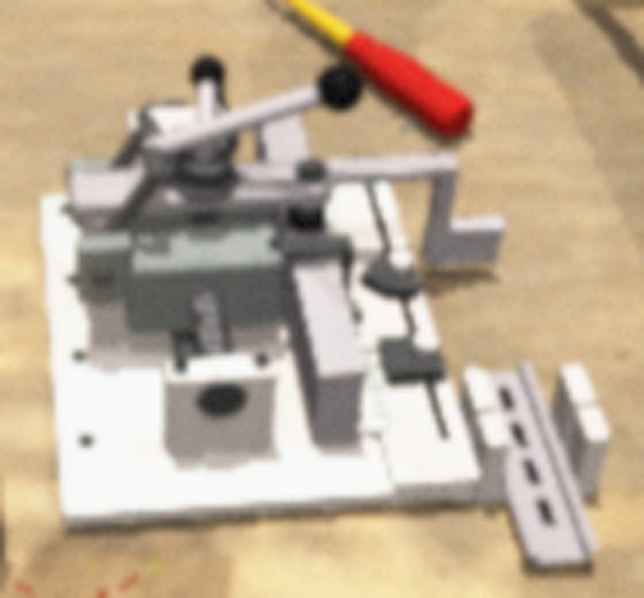

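```bash
cat >>h.py <<'E'
def fit(A,B):  # B = R A + t (2D)
    a=A.mean(0);b=B.mean(0); U,_,V=np.linalg.svd((A-a).T@(B-b)); R=(U@V).T; return R,b-R@a
E
python3 - <<'E'
from h import *
T=dict(np.load("top0.npz")); S=dict(np.load("side0.npz"))
w=lambda x,y,h:ray(T,205+(x+.5)/5.4-.5,165+(y+.5)/5.4-.5,h)
ws=lambda x,y,h:ray(S,240+(x+.5)/4.6-.5,160+(y+.5)/4.6-.5,h)
L=[(78,78,18,90,135),(512,35,18,90,-105),(560,415,24,-120,-105),(112,460,24,-120,135),(148,312,75,-40,105),(148,362,75,-64,105),(557,265,75,-40,-105),(561,312,75,-64,-105)]
W=np.array([w(x,y,h/1000) for x,y,h,_,_ in L])[:,:2]; G=np.array([l[3:] for l in L])/1000.
R,t=fit(G,W); print(R,t,np.arctan2(R[1,0],R[0,0])); print(np.round((W-G@R.T-t)*1000,1)); 
R2,t2=fit(G[4:],W[4:]); print(t2,np.arctan2(R2[1,0],R2[0,0]))
# side view check: plate corners: left-front-bottom image etc, bar left-end top corners
for x,y,h,g in [(62,518,0.018,(90,135)),(478,485,.024,(-120,135)),(40,198,.018,(90,-105)),(292,268,.075,(-40,105)),(318,375,.075,(-40,105)),(360,370,.075,(-64,105))]:
    print(g,np.round((R.T@(ws(x,y,h)[:2]-t))*1000,1))
g=lambda p:np.round(R.T@(p[:2]-t)*1000,1)
for n,x,y,h in [("leverball",375,327,.166),("nutball",478,192,.137),("ridP nose",373,378,.034),("ridP screw",377,413,.036),("ridS screw",257,427,.036),("ptr",315,365,.03),("crank out",700,214,.062),("crank in",575,226,.062),("strap back",343,90,.11),("nutdisc",345,192,.12)]: print(n,g(w(x,y,h)),w(x,y,h))
for n,x,y,h in [("leverball",340,87,.166),("nutball",208,73,.137)]: print("side",n,g(ws(x,y,h)))
# heights
P=cloud(T)
for x,y in [(375,327),(640,220),(478,192),(257,427),(377,413)]:
    u,v=int(205+x/5.4),int(165+y/5.4); p=P[v,u]; print(x,y,p,g(p))
np.savez("gauge.npz",R=R,t=t)
E
```

```text
[[ 0.99594913 -0.08991842]
 [ 0.08991842  0.99594913]] [ 0.52953868 -0.1441125 ] 0.0900400313125662
[[ 0.4 -1. ]
 [-1.1  0.5]
 [ 1.7 -0.2]
 [ 3.3  0.3]
 [-1.6 -0.2]
 [-3.1  2.2]
 [ 0.3 -1.2]
 [ 0.1 -0.4]]
[ 0.52843176 -0.14345539] 0.1002949974751539
(90, 135) [ 90.9 138.1]
(-120, 135) [-116.7  138.6]
(90, -105) [  92. -103.]
(-40, 105) [-37.5  29. ]
(-40, 105) [-38.4 105.3]
(-64, 105) [-59.6 103.7]
leverball [-61.6  -5.5] [ 0.46865761 -0.15513991  0.166     ]
nutball [ -2.1 -63.7] [ 0.53320994 -0.20769712  0.137     ]
ridP nose [-88.   -7.7] [ 0.44255338 -0.15965918  0.034     ]
ridP screw [-106.5   -7.7] [ 0.42417735 -0.16132307  0.036     ]
ridS screw [-107.1   56.2] [ 0.41785417 -0.0977969   0.036     ]
ptr [-78.   22.1] [ 0.44984759 -0.1290763   0.03      ]
crank out [ -21.  -185.3] [ 0.52529786 -0.33055053  0.062     ]
crank in [ -20.3 -119.7] [ 0.52004773 -0.26516623  0.062     ]
strap back [57.5 -5.1] [ 0.58730746 -0.14405518  0.11      ]
nutdisc [ 5.9 -0.2] [ 0.53543305 -0.14379026  0.12      ]
side leverball [-62.1  -6.7]
side nutball [ -2.1 -62.3]
375 327 [ 0.46894788 -0.15446862  0.17866189] [-61.3  -4.9]
640 220 [ 0.52404617 -0.30025893  0.05413317] [ -19.5 -155. ]
478 192 [nan nan nan] [nan nan]
257 427 [ 0.41728782 -0.09736435  0.04472169] [-107.6   56.7]
377 413 [ 0.42462195 -0.15988542  0.04214014] [-105.9   -6.3]
```

```bash
cat >>h.py <<'E'
try:
    _g=np.load("gauge.npz"); GR,Gt=_g["R"],_g["t"]; Y0=np.arctan2(GR[1,0],GR[0,0])
    def G2W(x,y,z): return np.r_[GR@np.array([x,y])/1000+Gt, z/1000]   # gauge mm -> world m
    def W2G(p): return np.r_[GR.T@(np.asarray(p)[:2]-Gt)*1000, p[2]*1000]
except Exception: pass
PZ=18.7
def pose(st):
    w,x,y,z=st["ee_rot"]; return np.array(st["position"]), np.arctan2(2*(x*y+w*z),1-2*(y*y+z*z))
def plan(way,start=None):
    """way: (gauge x,y,z of the GRASP point mm, yaw rel. gauge, rows, gripper). prints rows"""
    from bench import state
    p,a=pose(state()) if start is None else start; out=[]
    for gx,gy,gz,yaw,n,gr in way:
        P=G2W(gx,gy,gz-PZ); p0,a0=p.copy(),a; A=yaw+Y0
        for i in range(1,n+1):
            d=p0+(P-p0)*i/n-p; c,s=np.cos(a),np.sin(a)
            sh=np.round(np.array([c*d[0]+s*d[1], s*d[0]-c*d[1], -d[2]])/.04,2)
            tu=np.round(-(a0+(A-a0)*i/n-a)/.15,2)
            p=p+.04*np.array([c*sh[0]+s*sh[1], s*sh[0]-c*sh[1], -sh[2]]); a=a-.15*tu
            out.append([sh.tolist(),float(tu),gr]); 
            if max(abs(sh).max(),abs(tu))>1: print("TOO BIG",len(out))
    for i in range(0,len(out),10): print(str(out[i:i+10]).replace(" ",""))
    return p,a
E
python3 - <<'E'
from h import *
plan([(-90,-120,250,0,11,0.2),(-62,-6,220,0,4,0.2),(-63,-6,166,0,2,0.2)])
E
```

```text
[[[0.69,-0.45,-0.0],0.19,0.2],[[0.69,-0.46,-0.0],0.2,0.2],[[0.66,-0.48,-0.01],0.19,0.2],[[0.65,-0.51,0.0],0.19,0.2],[[0.64,-0.52,0.0],0.2,0.2],[[0.63,-0.54,-0.0],0.19,0.2],[[0.6,-0.56,-0.0],0.19,0.2],[[0.59,-0.58,-0.01],0.2,0.2],[[0.58,-0.59,0.0],0.19,0.2],[[0.55,-0.61,0.0],0.19,0.2]]
[[[0.54,-0.62,-0.0],0.2,0.2],[[0.17,-0.71,0.19],-0.0,0.2],[[0.18,-0.72,0.18],-0.0,0.2],[[0.17,-0.71,0.19],-0.0,0.2],[[0.18,-0.71,0.19],-0.0,0.2],[[-0.01,-0.0,0.67],-0.0,0.2],[[-0.02,-0.0,0.68],-0.0,0.2]]
```

Emit:
drive_tool --commands '[[[0.69, -0.45, 0], 0.19, 0.2], [[0.69, -0.46, 0], 0.2, 0.2], [[0.66, -0.48, 0], 0.19, 0.2], [[0.65, -0.51, 0], 0.19, 0.2], [[0.64, -0.52, 0], 0.2, 0.2], [[0.63, -0.54, 0], 0.19, 0.2], [[0.6, -0.56, 0], 0.19, 0.2], [[0.59, -0.58, 0], 0.2, 0.2], [[0.58, -0.59, 0], 0.19, 0.2], [[0.55, -0.61, 0], 0.19, 0.2]]' --force 30

```text
t: 1.35
position: [0.4327, -0.2985, 0.231]
ee_rot: [-0.0, 0.998, 0.059, -0.0]
contact_force: [0.8, 0.3, -1.0]
gripper_width: 0.598
grip_force: 0.0
```

Emit:
drive_tool --commands '[[[0.54, -0.62, 0], 0.2, 0.2], [[0.17, -0.71, 0.19], 0, 0.2], [[0.18, -0.72, 0.18], 0, 0.2], [[0.17, -0.71, 0.19], 0, 0.2], [[0.18, -0.71, 0.19], 0, 0.2], [[0, 0, 0], 0, 0.2]]'

```text
t: 2.1
position: [0.4677, -0.1543, 0.2005]
ee_rot: [-0.001, 0.999, 0.046, -0.001]
contact_force: [0.4, -0.3, -0.4]
gripper_width: 0.601
grip_force: 0.0
```

```bash
python3 - <<'E'
from h import *
from bench import state,read_camera
s=state(); p,a=pose(s); print(s["t"],W2G(p),a-Y0,s["gripper_width"],s["q"],s["contact_force"])
plan([(-63,-6,166,0,2,0.2)])
E
```

```text
2.1 [-62.50156489  -4.56965484 200.49392626] 0.0022196620773665687 0.6013707152990837 [-5.46021305e-01  3.96295019e-01  1.79047623e+00  9.33947883e-05
  9.58000973e-01  9.32463943e-01] [ 0.38168115 -0.25058272 -0.35224248]
[[[-0.01,0.02,0.66],0.01,0.2],[[-0.0,0.02,0.67],0.0,0.2]]
```

Emit:
drive_tool --commands '[[[0, 0.02, 0.66], 0, 0.2], [[0, 0.02, 0.67], 0, 0.2], [[0, 0, 0], 0, -1], [[0, 0, 0], 0, -1], [[0, 0, 0], 0, -1], [[0, 0, 0], 0, -1]]' --force 30

```text
t: 2.85
position: [0.4683, -0.1561, 0.1486]
ee_rot: [-0.002, 0.999, 0.044, -0.0]
contact_force: [0.7, 7.1, -2.6]
gripper_width: 0.269
grip_force: 29.5
```

```bash
python3 - <<'E'
from h import *
from bench import state,read_camera
s=state(); p,a=pose(s); print(s["t"],W2G(p),a-Y0,s["gripper_width"]*85,s["grip_force"],s["contact_force"])
r=np.array([-125,84]); y=W2G(p)[1]
W=[]
for th in np.linspace(0,1.6,15)[1:]:
    c,sn=np.cos(th),np.sin(th); W.append((62+r[0]*c+r[1]*sn, y, 82-r[0]*sn+r[1]*c,0,1,-1))
print(W[-1]); plan(W)
E
```

```text
2.85 [-62.10888952  -6.38551234 148.63194041] -0.0027070736541079804 22.89347567049674 29.46321666240692 [ 0.7447771   7.13829678 -2.57795142]
(np.float64(149.61412294314752), np.float64(-6.385512338892793), np.float64(204.49394050687988), 0, 1, -1)
[[[0.24,-0.0,-0.31],-0.02,-1],[[0.29,-0.0,-0.31],0.0,-1],[[0.34,-0.0,-0.28],0.0,-1],[[0.36,-0.0,-0.23],0.0,-1],[[0.38,-0.0,-0.19],0.0,-1],[[0.4,-0.0,-0.15],0.0,-1],[[0.42,-0.0,-0.1],0.0,-1],[[0.43,0.0,-0.05],0.0,-1],[[0.43,0.0,-0.01],0.0,-1],[[0.43,0.0,0.05],0.0,-1]]
[[[0.42,0.0,0.09],0.0,-1],[[0.4,0.0,0.14],0.0,-1],[[0.39,0.0,0.19],0.0,-1],[[0.36,0.0,0.23],0.0,-1]]
```

Emit:
drive_tool --commands '[[[0.24, 0, -0.31], 0, -1], [[0.29, 0, -0.31], 0, -1], [[0.34, 0, -0.28], 0, -1], [[0.36, 0, -0.23], 0, -1], [[0.38, 0, -0.19], 0, -1], [[0.4, 0, -0.15], 0, -1], [[0.42, 0, -0.1], 0, -1], [[0.43, 0, -0.05], 0, -1], [[0.43, 0, -0.01], 0, -1], [[0.43, 0, 0.05], 0, -1]]'

```text
t: 4.1
position: [0.6165, -0.1417, 0.2129]
ee_rot: [-0.003, 0.999, 0.044, -0.001]
contact_force: [-2.2, 7.9, 2.6]
gripper_width: 0.269
grip_force: 30.8
```

Emit:
drive_tool --commands '[[[0.42, 0, 0.09], 0, -1], [[0.4, 0, 0.14], 0, -1], [[0.39, 0, 0.19], 0, -1], [[0.3, 0, 0.19], 0, -1], [[0, 0, 0], 0, -1]]'

```text
t: 4.72
position: [0.6787, -0.1357, 0.1885]
ee_rot: [-0.003, 0.999, 0.045, 0.002]
contact_force: [0.9, 8.5, 3.4]
gripper_width: 0.269
grip_force: 32.0
```

```bash
python3 - <<'E'
from h import *
from bench import state,read_camera
s=state(); p,a=pose(s); print(s["t"],W2G(p),a-Y0,s["gripper_width"]*85,s["grip_force"],s["contact_force"])
c=read_camera("side"); cv2.imwrite("pics/s2.png",cv2.resize(c["frame"][100:300,200:400,::-1],(600,600),interpolation=cv2.INTER_CUBIC))
E
```

```text
4.725 [149.31526473  -5.06904301 188.51981696] -0.00045797491345951624 22.889060599072266 32.01368182897568 [0.92632958 8.49488232 3.35394549]
```

View pics/s2.png

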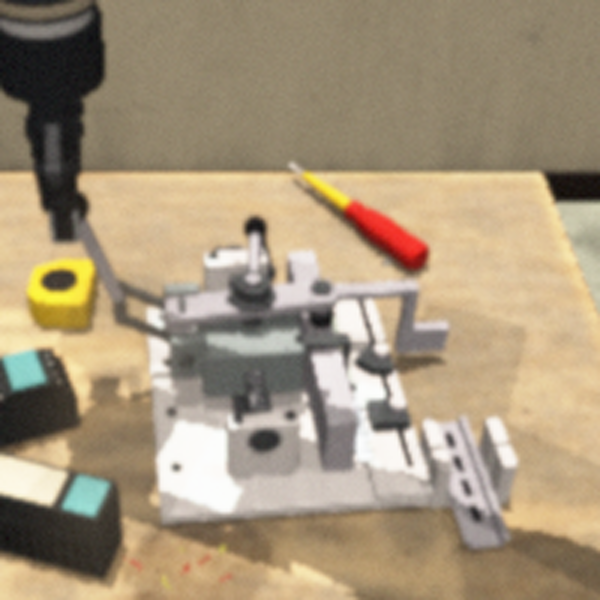

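Emit:
drive_tool --commands '[[[0.12, 0, 0.08], 0, -1], [[0.1, 0, 0.06], 0, -1], [[0, 0, 0], 0, -1]]'

```text
t: 5.15
position: [0.6806, -0.1355, 0.1869]
ee_rot: [-0.003, 0.999, 0.045, -0.006]
contact_force: [-17.0, 8.9, 22.6]
gripper_width: 0.27
grip_force: 33.2
```

```bash
python3 - <<'E'
from h import *
s=plan([(149,-5,207,0,3,0.3),(149,-5,280,0,2,0.3),(-20,-170,230,np.pi/2,11,0.3),(-20,-170,110,np.pi/2,4,0.3)])
E
```

```text
[[[-0.02,0.0,-0.01],0.0,0.3],[[-0.02,0.0,-0.01],0.0,0.3],[[-0.02,0.0,-0.02],0.0,0.3],[[0.0,0.0,-0.91],0.0,0.3],[[0.0,0.0,-0.91],0.0,0.3],[[-0.38,0.37,0.11],-0.95,0.3],[[-0.44,0.32,0.12],-0.95,0.3],[[-0.47,0.25,0.11],-0.96,0.3],[[-0.51,0.18,0.11],-0.95,0.3],[[-0.52,0.11,0.12],-0.95,0.3]]
[[[-0.54,0.03,0.11],-0.95,0.3],[[-0.53,-0.04,0.12],-0.95,0.3],[[-0.53,-0.12,0.11],-0.95,0.3],[[-0.5,-0.19,0.11],-0.96,0.3],[[-0.46,-0.27,0.12],-0.95,0.3],[[-0.43,-0.32,0.11],-0.95,0.3],[[-0.0,-0.0,0.75],0.0,0.3],[[-0.0,-0.0,0.75],0.0,0.3],[[-0.0,-0.0,0.75],0.0,0.3],[[-0.0,-0.0,0.75],0.0,0.3]]
```

Emit:
drive_tool --commands '[[[-0.1, 0, -0.05], 0, 0.3], [[-0.05, 0, -0.05], 0, 0.3], [[0, 0, 0], 0, 0.3], [[0, 0, -0.8], 0, 0.3], [[0, 0, -0.91], 0, 0.3], [[-0.38, 0.37, 0.11], -0.95, 0.3], [[-0.44, 0.32, 0.12], -0.95, 0.3], [[-0.47, 0.25, 0.11], -0.96, 0.3], [[-0.51, 0.18, 0.11], -0.95, 0.3], [[-0.52, 0.11, 0.12], -0.95, 0.3]]'

```text
t: 6.4
position: [0.6099, -0.2214, 0.2304]
ee_rot: [-0.0, 0.92, 0.393, -0.0]
contact_force: [0.2, -0.1, -0.4]
gripper_width: 0.652
grip_force: 0.0
```

Emit:
drive_tool --commands '[[[-0.54, 0.03, 0.11], -0.95, 0.3], [[-0.53, -0.04, 0.12], -0.95, 0.3], [[-0.53, -0.12, 0.11], -0.95, 0.3], [[-0.5, -0.19, 0.11], -0.96, 0.3], [[-0.46, -0.27, 0.12], -0.95, 0.3], [[-0.43, -0.32, 0.11], -0.95, 0.3], [[0, 0, 0.75], 0, 0.3], [[0, 0, 0], 0, 0.3]]'

```text
t: 7.4
position: [0.525, -0.3179, 0.1713]
ee_rot: [-0.003, 0.675, 0.738, -0.0]
contact_force: [-1.0, 0.6, 0.1]
gripper_width: 0.646
grip_force: 0.0
```

```bash
python3 - <<'E'
from h import *
from bench import state,read_camera
s=state(); p,a=pose(s); print(s["t"],W2G(p),a-Y0,s["q"],s["contact_force"])
c=read_camera("side"); P=cloud(c)
L=c["frame"][...,:].max(2)<60
G=np.full(P.shape,np.nan); G[...,:2]=(P[...,:2]-Gt)@GR*1000; G[...,2]=P[...,2]*1000
# lever ball
m=L&(abs(G[...,0]-140)<40)&(abs(G[...,1]+5)<40)&(G[...,2]>180); print("lever ball",m.sum(),np.median(G[m],0))
T=dict(np.load("top0.npz")); P=cloud(T); H=np.dstack([(P[...,:2]-Gt)@GR*1000,P[...,2]*1000])
m=(T["frame"].max(2)<70)&(H[...,1]<-140)&(H[...,1]>-195)&(abs(H[...,0]+20)<20); q=H[m]; print("crank",m.sum(),np.median(q,0),q.min(0),q.max(0))
plan([(-20,-170,110,np.pi/2,3,0.2),(-20,-170,44,np.pi/2,3,0.2)])
E
```

```text
7.4 [ -20.09931719 -172.635346    171.33688536] 1.5687215831527974 [-7.26233129e-01  5.85336608e-01  1.51480924e+00  1.85216027e-05
  1.04714658e+00 -8.14215830e-01] [-0.96351333  0.64006952  0.10334727]
lever ball 56 [144.35882936   4.25998096 214.90854023]
crank 69 [ -20.96438023 -160.97926674   52.64579071] [ -27.12109471 -184.33948003   45.86194263] [ -14.84226953 -140.05041113   58.62479909]
[[[0.03,-0.01,0.68],-0.0,0.2],[[0.02,-0.0,0.68],-0.01,0.2],[[0.03,-0.01,0.68],0.0,0.2],[[-0.0,-0.0,0.55],0.0,0.2],[[-0.0,-0.0,0.55],0.0,0.2],[[-0.0,-0.0,0.55],0.0,0.2]]
```

Emit:
drive_tool --commands '[[[0.03, 0.02, 0.68], 0, 0.2], [[0.02, 0, 0.68], 0, 0.2], [[0.03, 0, 0.68], 0, 0.2], [[0, 0, 0.55], 0, 0.2], [[0, 0, 0.55], 0, 0.2], [[0, 0, 0.55], 0, 0.2], [[0, 0, 0], 0, -1], [[0, 0, 0], 0, -1], [[0, 0, 0], 0, -1], [[0, 0, 0], 0, -1]]' --force 25

```text
t: 8.7
position: [0.5269, -0.3157, 0.0269]
ee_rot: [0.0, 0.675, 0.738, -0.0]
contact_force: [-2.7, -1.7, -0.3]
gripper_width: 0.171
grip_force: 26.1
```

```bash
python3 - <<'E'
from h import *
from bench import state,read_camera
s=state(); p,a=pose(s); g=W2G(p); print(s["t"],g,a-Y0,s["gripper_width"]*85,s["grip_force"],s["contact_force"])
x=g[0];z=g[2]+PZ; phi=np.arctan2(x-8,z-62); print("phi",phi,np.hypot(x-8,z-62))
c=read_camera("side"); cv2.imwrite("pics/s3.png",cv2.resize(c["frame"][100:300,200:400,::-1],(600,600),interpolation=cv2.INTER_CUBIC))
phi=np.arctan2(x-8,-np.sqrt(34**2-(x-8)**2)); print(phi)
W=[(8+34*np.sin(f),g[1],z0+62+34*np.cos(f),np.pi/2,1,-1) for z0 in [0] for f in phi-np.arange(1,20)*np.pi/6]
plan(W)
E
```

```text
8.7 [ -18.03634751 -170.62060337   26.86698754] 1.570257415843399 14.560972012160654 26.117640137672424 [-2.74076256 -1.65330164 -0.30558735]
phi -2.1338106119842566 30.788557784325757
-2.269347215712484
[[[0.0,0.36,0.39],-0.0,-1],[[0.0,0.44,0.03],-0.0,-1],[[0.0,0.4,-0.18],-0.0,-1],[[0.0,0.25,-0.36],-0.0,-1],[[0.0,0.04,-0.44],-0.0,-1],[[0.0,-0.19,-0.4],-0.0,-1],[[0.0,-0.36,-0.25],-0.0,-1],[[0.0,-0.44,-0.04],-0.0,-1],[[0.0,-0.4,0.19],-0.0,-1],[[0.0,-0.25,0.36],-0.0,-1]]
[[[0.0,-0.04,0.44],-0.0,-1],[[0.0,0.19,0.39],-0.0,-1],[[0.0,0.36,0.26],-0.0,-1],[[0.0,0.44,0.03],-0.0,-1],[[0.0,0.4,-0.18],-0.0,-1],[[0.0,0.25,-0.36],-0.0,-1],[[0.0,0.04,-0.44],-0.0,-1],[[0.0,-0.19,-0.4],-0.0,-1],[[0.0,-0.36,-0.25],-0.0,-1]]
```

View pics/s3.png

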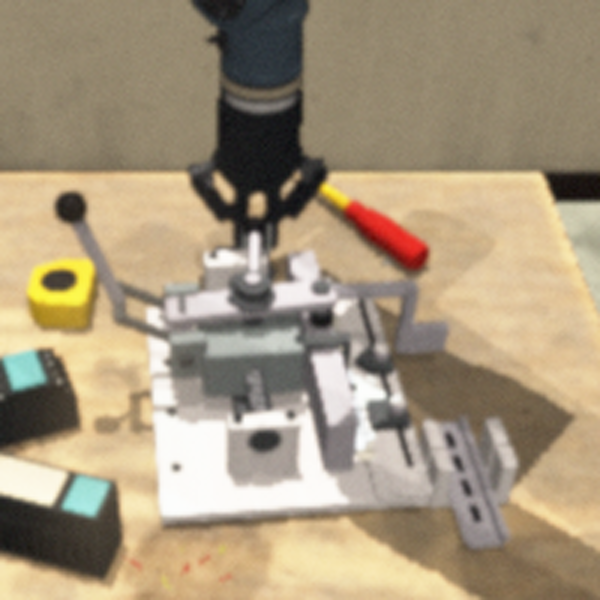

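Emit:
drive_tool --commands '[[[0, 0.38, 0.28], 0, -1], [[0, 0.44, 0.03], 0, -1], [[0, 0.4, -0.18], 0, -1], [[0, 0.25, -0.36], 0, -1]]' --force 40

```text
t: 9.25
position: [0.5867, -0.3098, 0.0341]
ee_rot: [0.0, 0.675, 0.738, 0.0]
contact_force: [-3.1, -2.5, -3.4]
gripper_width: 0.169
grip_force: 40.2
```

Emit:
drive_tool --commands '[[[0, 0.04, -0.44], 0, -1], [[0, -0.19, -0.4], 0, -1], [[0, -0.36, -0.25], 0, -1], [[0, -0.44, -0.04], 0, -1], [[0, -0.4, 0.19], 0, -1], [[0, -0.25, 0.36], 0, -1]]'

```text
t: 10.0
position: [0.5235, -0.316, 0.0603]
ee_rot: [0.003, 0.676, 0.737, 0.002]
contact_force: [10.0, 3.5, -1.9]
gripper_width: 0.172
grip_force: 41.3
```

```bash
cat >look.py <<'E'
from h import *
from bench import state,read_camera
import sys
s=state(); p,a=pose(s); g=W2G(p); print(s["t"],g,a-Y0,s["gripper_width"]*85,s["grip_force"],s["contact_force"])
print("phi",np.arctan2(g[0]-8,g[2]+PZ-62),np.hypot(g[0]-8,g[2]+PZ-62))
c=read_camera("side"); P=cloud(c); H=np.dstack([(P[...,:2]-Gt)@GR*1000,P[...,2]*1000])
m=(c["frame"].max(2)<60)&(abs(H[...,0]-140)<40)&(abs(H[...,1]+20)<50)&(H[...,2]>185)
u=np.argwhere(m).mean(0)[::-1]; print("lever ball",m.sum(),u,np.median(H[m],0),W2G(ray(c,*u,.209)))
np.savez("side1.npz",**c)
E
python3 look.py
```

```text
10.0 [ -21.44974663 -170.66669286   60.30719433] 1.5664482549159673 14.644616571347463 41.305893659591675 [ 9.95831987  3.48905792 -1.91682248]
phi -1.0470861350778604 34.007826087186515
lever ball 54 [223.38888889 165.38888889] [144.47110763  -8.94222018 215.02337352] [144.64869953 -17.19084136 209.        ]
```

```bash
python3 - <<'E'
from h import *
plan([(8+34*np.sin(f),-171,62+34*np.cos(f),np.pi/2,1,-1) for f in -1.1-np.arange(1,13)*np.pi/6])
E
```

```text
[[[-0.01,-0.09,0.43],-0.03,-1],[[-0.0,0.13,0.41],-0.0,-1],[[-0.0,0.33,0.3],-0.0,-1],[[-0.0,0.43,0.09],-0.0,-1],[[-0.0,0.42,-0.14],-0.0,-1],[[-0.0,0.29,-0.32],-0.0,-1],[[-0.0,0.1,-0.43],-0.0,-1],[[-0.0,-0.14,-0.42],-0.0,-1],[[-0.0,-0.33,-0.3],-0.0,-1],[[-0.0,-0.43,-0.09],-0.0,-1]]
[[[-0.0,-0.42,0.14],-0.0,-1],[[-0.0,-0.29,0.33],-0.0,-1]]
```

Emit:
drive_tool --commands '[[[0, -0.09, 0.43], 0, -1], [[0, 0.13, 0.41], 0, -1], [[0, 0.33, 0.3], 0, -1], [[0, 0.43, 0.09], 0, -1], [[0, 0.42, -0.14], 0, -1], [[0, 0.29, -0.32], 0, -1], [[0, 0.1, -0.43], 0, -1], [[0, -0.14, -0.42], 0, -1], [[0, -0.33, -0.3], 0, -1], [[0, -0.43, -0.09], 0, -1]]'

```text
t: 11.3
position: [0.5515, -0.3133, 0.0801]
ee_rot: [0.003, 0.675, 0.738, 0.001]
contact_force: [5.0, 1.4, -4.9]
gripper_width: 0.164
grip_force: 41.0
```

Emit:
drive_tool --commands '[[[0, -0.42, 0.14], 0, -1], [[0, 0, 0], 0, -1]]'

```text
t: 11.55
position: [0.5323, -0.315, 0.0719]
ee_rot: [0.001, 0.676, 0.737, 0.0]
contact_force: [2.9, -0.3, -5.0]
gripper_width: 0.171
grip_force: 41.0
```

```bash
python3 look.py; python3 - <<'E'
from h import *
from bench import read_camera
c=read_camera("top"); np.savez("top1.npz",**c)
S=dict(np.load("side1.npz"))
a=cv2.resize(c["frame"][205:265,235:315,::-1],(800,600),interpolation=cv2.INTER_CUBIC)[:, :]
b=cv2.resize(S["frame"][195:255,300:360,::-1],(600,600),interpolation=cv2.INTER_CUBIC)
cv2.imwrite("pics/m1.png",cv2.resize(np.hstack([a,b]),(800,343)))
E
```

```text
11.55 [ -12.5996554  -170.47900271   71.88421066] 1.5676411846391496 14.506406116740083 41.00637674331665 [ 2.93631589 -0.33188039 -4.99777675]
phi -0.6244612265411142 35.23354795822369
lever ball 59 [223.49152542 161.16949153] [143.54711435 -24.15891261 215.88415294] [144.60788344 -33.87952146 209.        ]
```

View pics/m1.png

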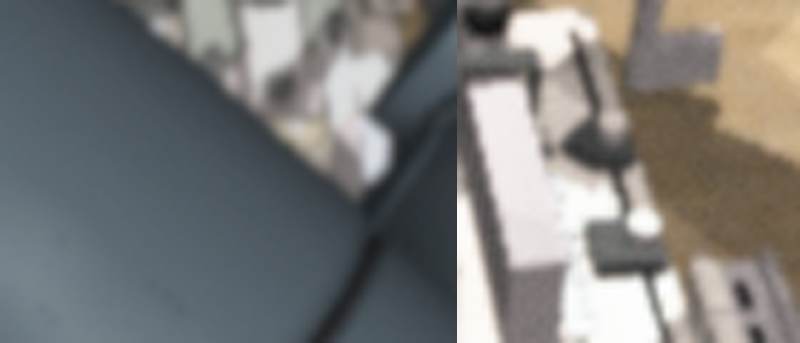

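```bash
python3 - <<'E'
from h import *
plan([(-12.6,-170.5,90,np.pi/2,2,0.2),(-13,-171,170,np.pi/2,3,0.2),(-170,-380,200,np.pi/2,7,0.2)])
E
```

```text
[[[0.0,-0.0,0.01],-0.01,0.2],[[0.0,-0.0,0.0],-0.0,0.2],[[-0.0,-0.0,-0.67],-0.0,0.2],[[-0.01,-0.01,-0.66],-0.0,0.2],[[-0.0,-0.0,-0.67],-0.0,0.2],[[-0.75,-0.56,-0.11],-0.0,0.2],[[-0.74,-0.56,-0.1],-0.0,0.2],[[-0.75,-0.56,-0.11],-0.0,0.2],[[-0.75,-0.56,-0.11],-0.0,0.2],[[-0.75,-0.56,-0.1],-0.0,0.2]]
[[[-0.74,-0.56,-0.11],-0.0,0.2],[[-0.75,-0.56,-0.11],-0.0,0.2]]
```

Emit:
drive_tool --commands '[[[0, 0, 0], 0, 0.2], [[0, 0, 0], 0, 0.2], [[0, 0, -0.67], 0, 0.2], [[0, 0, -0.66], 0, 0.2], [[0, 0, -0.67], 0, 0.2], [[-0.75, -0.56, -0.1], 0, 0.2], [[-0.75, -0.56, -0.1], 0, 0.2], [[-0.75, -0.56, -0.1], 0, 0.2], [[-0.75, -0.56, -0.1], 0, 0.2], [[-0.75, -0.56, -0.1], 0, 0.2]]'

```text
t: 12.9
position: [0.4342, -0.4745, 0.1721]
ee_rot: [-0.0, 0.675, 0.738, 0.0]
contact_force: [0.1, 0.1, 0.1]
gripper_width: 0.603
grip_force: 0.0
```

Emit:
drive_tool --commands '[[[-0.75, -0.56, -0.1], 0, 0.2], [[-0.75, -0.56, -0.1], 0, 0.2], [[0, 0, 0], 0, 0.2]]'

```text
t: 13.28
position: [0.3941, -0.5403, 0.1803]
ee_rot: [0.001, 0.676, 0.737, -0.001]
contact_force: [-0.0, 0.4, -0.1]
gripper_width: 0.598
grip_force: 0.0
```

```bash
python3 - <<'E'
from h import *
from bench import read_camera
fs=[read_camera("top") for _ in range(4)]; c=fs[0]; c["frame"]=np.mean([f["frame"] for f in fs],0).round().astype(np.uint8); np.savez("top1.npz",**c)
cv2.imwrite("pics/m2.png",cv2.resize(c["frame"][200:260,230:310,::-1],(800,600),interpolation=cv2.INTER_CUBIC))
E
python3 look.py
```

```text
13.475 [-168.01003663 -378.59088441  179.45480108] 1.570671377103544 51.18337270278338 0.0 [-0.1510646   0.06256452  0.16680897]
phi -0.9123848384935453 222.52564537742586
lever ball 59 [223.49152542 161.16949153] [143.42234528 -24.47023633 215.24750923] [144.60788344 -33.87952146 209.        ]
```

View pics/m2.png

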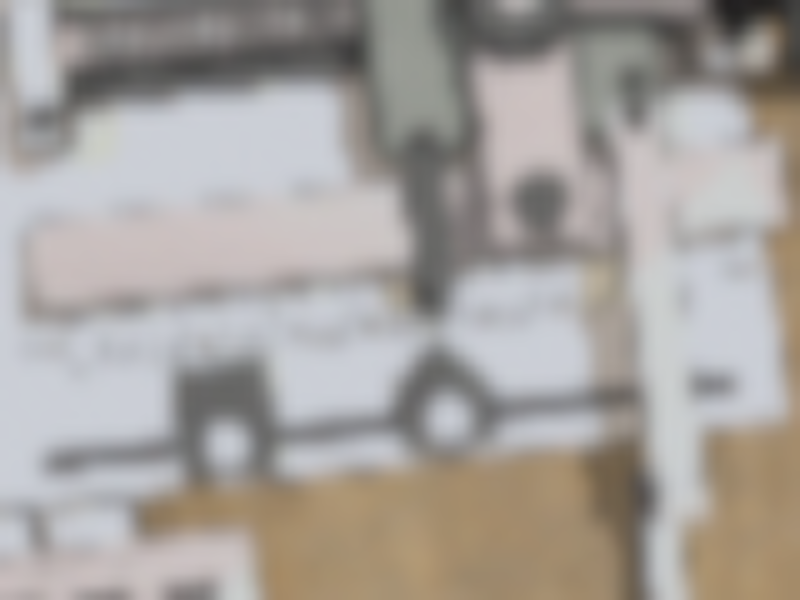

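```bash
python3 - <<'E'
from h import *
c=dict(np.load("top1.npz")); f=c["frame"].astype(float).mean(2)
f5=cv2.resize(f,None,fx=10,fy=10,interpolation=cv2.INTER_CUBIC)
# display px (x,y) -> crop origin (230,200)
def run(yd,xc,th=125):
    r=f5[2000+yd,2300:3100]; d=r<th
    x=min(np.flatnonzero(d),key=lambda k:abs(k-xc)); a=b=x
    while d[a-1]:a-=1
    while d[b+1]:b+=1
    return a,b
def W(x,y,h): return W2G(ray(c,230+(x+.5)/10-.5,200+(y+.5)/10-.5,h))
for y in range(230,316,10):
    a,b=run(y,430); 
    h=.028+ (0.06-.028)*max(0,(295-y)/100); m=(a+b)/2; print("ptr",y,a,b,W(m,y,.030).round(1),W(m,y,.08).round(1))
for y in range(345,450,8):
    try: a,b=run(y,437 if y<385 else 410); print("rid",y,a,b,W((a+b)/2,y,.034).round(1))
    except Exception as e: print(e)
# bright screw heads
for xc,n in((446,"P"),(228,"S")):
    r=f5[2385:2460,2300+xc-45:2300+xc+45]; m=(r>160).astype(np.uint8); n_,l,s,ce=cv2.connectedComponentsWithStats(m); 
    k=l[30,45]; print(n,ce[k]+[xc-45,385],s[k],W(*(ce[k]+[xc-45,385]),.040).round(1))
E
```

```text
ptr 230 417 482 [-54.1 -14.   30. ] [-54.5 -11.6  80. ]
ptr 240 419 484 [-57.  -14.3  30. ] [-57.3 -11.8  80. ]
ptr 250 418 492 [-60.  -14.9  30. ] [-60.1 -12.5  80. ]
ptr 260 415 465 [-62.4 -10.3  30. ] [-62.4  -8.1  80. ]
ptr 270 410 454 [-65.   -7.7  30. ] [-64.9  -5.6  80. ]
ptr 280 407 448 [-67.7  -6.1  30. ] [-67.5  -4.1  80. ]
ptr 290 408 445 [-70.5  -5.5  30. ] [-70.2  -3.5  80. ]
ptr 300 411 444 [-73.4  -5.5  30. ] [-72.9  -3.5  80. ]
ptr 310 418 439 [-76.2  -5.5  30. ] [-75.7  -3.4  80. ]
min() iterable argument is empty
min() iterable argument is empty
rid 361 425 449 [-90.9  -6.1  34. ]
rid 369 418 459 [-93.2  -6.3  34. ]
rid 377 413 466 [-95.5  -6.4  34. ]
rid 385 407 474 [-97.8  -6.4  34. ]
rid 393 404 431 [-99.3   0.4  34. ]
rid 401 400 424 [-101.4    2.2   34. ]
rid 409 396 421 [-103.6    3.5   34. ]
rid 417 391 418 [-105.7    4.8   34. ]
rid 425 391 418 [-108.     5.1   34. ]
rid 433 405 419 [-110.5    3.2   34. ]
rid 441 256 276 [-108.3   44.9   34. ]
rid 449 256 271 [-110.5   45.9   34. ]
P [448.81425768 419.18901243] [  27   11   43   46 1529] [-107.4   -7.4   40. ]
S [227.50217077 417.47811143] [   0    0   90   75 5528] [-100.3   55.1   40. ]
```

```bash
python3 - <<'E'
from h import *
c=dict(np.load("top1.npz")); P=cloud(c); H=np.dstack([(P[...,:2]-Gt)@GR*1000,P[...,2]*1000])
print("z");print(np.round(H[222:246,268:279,2]).astype(int))
print("gray");print(c["frame"].mean(2)[222:246,268:279].astype(int))
S=dict(np.load("side1.npz"))
for y in(-7,-5.5,-3.5):
  print(proj(S,G2W(-83,y,28)),proj(S,G2W(-83,y,80)))
cv2.imwrite("pics/s5.png",cv2.resize(S["frame"][190:240,295:355,::-1],(720,600),interpolation=cv2.INTER_CUBIC))
E
```

```text
z
[[                  74                   76                   79
                    87                   88                   86
                    90                   73                   74
                    77                   76]
 [                  78                   74                   77
                    86                   87                   89
                    87                   74                   74
                    75                   77]
 [                  76                   77                   76
                    86                   87                   86
                    86                   90                   80
                    77                   74]
 [                  73                   79                   75
                    87                   86                   83
                    88                   86                   73
                    75                   76]
 [                  74                   77                   74
                    88                   87                   85
        
[... 5324 characters left out ...]
]
 [205 198 181 147 118 107 111 127 150 175 194]
 [200 184 157 124 104 103 105 112 125 148 174]
 [195 167 132 108 103 112 121 120 118 126 150]
 [189 154 118 103 113 137 153 150 133 122 128]
 [175 138 109 107 130 165 184 181 160 130 115]
 [147 118 105 112 143 181 199 197 177 140 115]
 [131 118 110 115 144 181 197 195 177 142 123]
 [160 150 130 120 137 165 178 175 163 142 137]
 [191 179 154 133 131 143 149 149 147 147 154]
 [195 188 168 149 135 131 129 131 139 148 156]]
[317.30117791 220.42571904] [319.08350535 205.40786164]
[317.40881315 220.8296193 ] [319.19739144 205.80779276]
[317.55273541 221.36968627] [319.349688   206.34260898]<stdin>:3: RuntimeWarning: invalid value encountered in cast
```

View pics/s5.png

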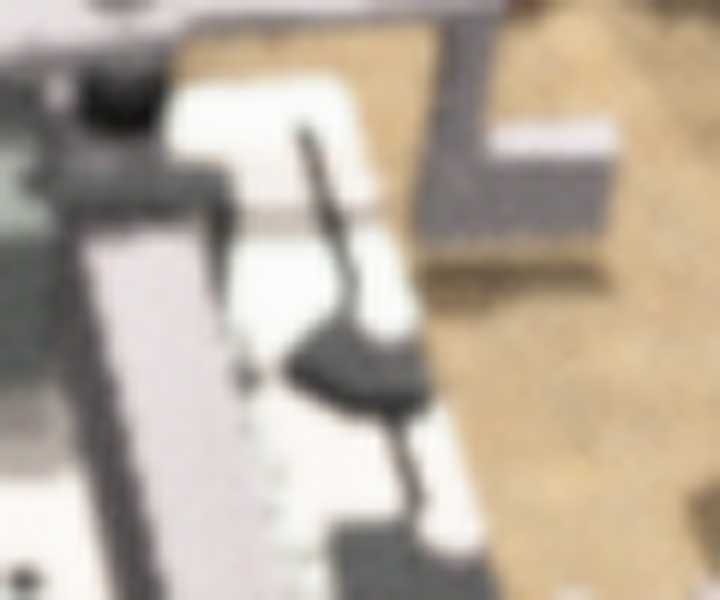

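```bash
python3 - <<'E'
from h import *
c=dict(np.load("top1.npz")); S=dict(np.load("side1.npz"))
ws=lambda x,y,h:W2G(ray(S,295+(x+.5)/12-.5,190+(y+.5)/12-.5,h)).round(1)
print("side tip",[ws(248,y,.030) for y in(368,375,382)]); print("side nose",[ws(288,y,.029) for y in(362,370,376)])
g=S["frame"].mean(2); print(g[215:227,310:332].astype(int))
f=c["frame"].astype(float); gr=f.mean(2)
W=lambda u,v,h:W2G(ray(c,u,v,h)).round(1)
# strap: pinkish between green carriage sides, rows 207..213, sat edge
print(f[207:215:2,272:296].mean(2).astype(int))
# lever ball & nut ball: dark blobs in top view
for n,z,xy in(("lever",.209,(144,-34)),("nut",.137,(0,-93))):
    q=proj(c,G2W(*xy,z*1000)); u,v=q.round().astype(int); r=gr[v-9:v+10,u-9:u+10]; m=(r<60).astype(np.uint8)
    k,l,s,ce=cv2.connectedComponentsWithStats(m); i=1+np.argmax(s[1:,4]); p=ce[i]+[u-9,v-9]; print(n,q,p,s[i],W(*p,z))
E
```

```text
side tip [array([-77.2,  -6.2,  30. ]), array([-76.8,  -4.1,  30. ]), array([-76.5,  -2. ,  30. ])]
side nose [array([-86.4,  -8.4,  29. ]), array([-85.9,  -5.9,  29. ]), array([-85.6,  -4.1,  29. ])]
[[223 220 200 175 229 246 250 251 251 251 249 240 220 159 166 236 248 250
  245 208 145 116]
 [224 222 213 196 226 242 248 250 250 249 239 210 166 131 159 225 243 247
  241 209 162 146]
 [224 222 217 195 212 227 244 249 248 237 197 148 117 107 126 178 217 229
  216 181 167 172]
 [226 223 217 207 207 209 238 246 236 196 141 109 103 102 100 126 157 171
  153 139 149 175]
 [224 224 223 220 203 190 226 233 197 134 101  97  99  97  98 101 110 116
  113 112 137 171]
 [224 222 223 216 179 160 191 205 155  88  78  83  92  94  99  92  98 105
  104 109 135 165]
 [223 223 222 212 173 131 156 199 162  93  67  64  80  87  95  98  97 102
  104 107 128 157]
 [224 222 222 218 190 155 189 224 213 157 109  77  61  69  78  86  82  84
   84  89 108 151]
 [225 222 222 221 212 199 225 240 241 228 196 147 101  73  61  63  61  60
   60  74 112 178]
 [222 221 220 222 220 215 233 242 245 245 239 222 194 145 115 103  88  61
   74 114 163 221]
 [224 222 220 221 216 208 226 240 245 248 247 244 239 223 205 197 163 105
  111 189 224 238]
 [223 221 218 221 218 214 223 238 245 246 248 247 246 244 243 242 226 155
  135 222 244 246]]
[[151 148 137 115 115 146 173 179 178 181 183 184 187 189 176 149 138 145
  146 135 116 107 114 119]
 [150 149 143 127 116 141 175 191 193 195 195 196 196 194 182 158 143 145
  148 140 120 109 120 135]
 [144 145 145 135 115 122 159 184 193 195 195 196 196 195 187 167 147 144
  157 163 140 117 138 169]
 [106 116 129 125 106 110 148 181 193 195 195 196 197 196 190 169 134 118
  138 167 176 171 176 183]]
lever [277.19323966 140.46277976] [276.83673469 140.63265306] [ 6  6  7  9 49] [143.7 -33.1 209. ]
nut [304.14629631 198.19137987] [304.81481481 199.48148148] [ 7  9  7  5 27] [ -3.5 -94.3 137. ]
```

```bash
python3 - <<'E'
from h import *
c=dict(np.load("top1.npz")); gr=c["frame"].astype(float).mean(2)
W=lambda u,v,h:W2G(ray(c,u,v,h)).round(1)
print("R ptr",W(274.5,228,.087),W(274.5,229,.087),"L",W(270.4,228,.087),W(270.3,229,.087),"tip",W(272.5,231,.03))
print("strap",W(282.7,212,.110),"edges",W(278.1,213,.11),W(287.3,213,.11))
for v in range(235,246): print(v,gr[v,262:286].astype(int))
E
```

```text
R ptr [-69.3  -9.6  87. ] [-72.   -9.3  87. ] L [-68.1   1.5  87. ] [-70.8   2.1  87. ] tip [-77.6  -5.6  30. ]
strap [-29.1 -35.1 110. ] edges [-30.4 -22.5 110. ] [-33. -47. 110.]
235 [201 201 203 206 207 207 206 204 194 170 143 126 132 156 178 195 204 207
 207 207 208 207 208 207]
236 [207 207 207 207 208 207 205 198 181 147 118 107 111 127 150 175 194 204
 207 207 207 207 207 207]
237 [208 207 208 207 207 206 200 184 157 124 104 103 105 112 125 148 174 195
 204 206 206 206 206 205]
238 [207 208 207 207 208 205 195 167 132 108 103 112 121 120 118 126 150 177
 192 197 196 196 195 194]
239 [207 207 206 206 206 203 189 154 118 103 113 137 153 150 133 122 128 148
 165 170 168 166 165 163]
240 [201 199 198 197 196 192 175 138 109 107 130 165 184 181 160 130 115 121
 133 138 138 138 139 139]
241 [179 174 172 170 166 162 147 118 105 112 143 181 199 197 177 140 115 117
 134 145 152 159 162 164]
242 [145 141 141 140 139 137 131 118 110 115 144 181 197 195 177 142 123 137
 162 177 184 189 193 194]
243 [135 139 146 152 159 162 160 150 130 120 137 165 178 175 163 142 137 155
 180 191 193 194 195 196]
244 [167 172 178 183 189 192 191 179 154 133 131 143 149 149 147 147 154 164
 175 178 175 174 174 175]
245 [192 191 191 191 193 195 195 188 168 149 135 131 129 131 139 148 156 158
 159 154 150 148 149 150]
```

```bash
python3 - <<'E'
from h import *
plan([(-13,-171,170,np.pi/2,7,0.2),(-12.6,-170.5,90.6,np.pi/2,3,0.2)])
E
```

```text
[[[0.74,0.55,0.1],0.0,0.2],[[0.74,0.56,0.1],0.0,0.2],[[0.74,0.55,0.1],0.0,0.2],[[0.74,0.55,0.1],0.0,0.2],[[0.75,0.56,0.1],0.0,0.2],[[0.74,0.55,0.1],0.0,0.2],[[0.74,0.55,0.1],0.0,0.2],[[0.0,0.0,0.66],0.0,0.2],[[0.01,0.01,0.67],0.0,0.2],[[0.0,0.0,0.66],0.0,0.2]]
```

Emit:
drive_tool --commands '[[[0.74, 0.55, 0.1], 0, 0.2], [[0.74, 0.56, 0.1], 0, 0.2], [[0.74, 0.55, 0.1], 0, 0.2], [[0.74, 0.55, 0.1], 0, 0.2], [[0.75, 0.56, 0.1], 0, 0.2], [[0.74, 0.55, 0.1], 0, 0.2], [[0.74, 0.55, 0.1], 0, 0.2], [[0, 0, 0.66], 0, 0.2], [[0, 0, 0.67], 0, 0.2], [[0, 0, 0.66], 0, 0.2]]'

```text
t: 14.78
position: [0.5322, -0.3156, 0.0715]
ee_rot: [-0.0, 0.674, 0.739, 0.0]
contact_force: [0.6, 0.7, 0.6]
gripper_width: 0.597
grip_force: 0.0
```

Emit:
drive_tool --commands '[[[0, 0, 0], 0, -1], [[0, 0, 0], 0, -1], [[0, 0, 0], 0, -1], [[0, 0, 0], 0, -1]]'

```text
t: 15.28
position: [0.5324, -0.3169, 0.0729]
ee_rot: [0.001, 0.675, 0.738, 0.001]
contact_force: [3.5, 3.0, -1.7]
gripper_width: 0.169
grip_force: 39.1
```

```bash
python3 look.py
```

```text
15.275 [ -12.66472604 -172.33310457   72.93853868] 1.5696723054729527 14.34961501344587 39.110103249549866 [ 3.51348999  3.04630263 -1.6854236 ]
phi -0.6088610264027265 36.131342036905195
lever ball 56 [223.48214286 161.39285714] [144.10088066 -24.2320552  214.71026781] [144.61911777 -32.98390833 209.        ]
```

Emit:
drive_tool --commands '[[[0, -0.17, 0.18], 0, -1], [[0, -0.14, 0.21], 0, -1], [[0, 0, 0], 0, -1]]'

```text
t: 15.7
position: [0.5216, -0.3178, 0.0564]
ee_rot: [0.002, 0.676, 0.737, 0.002]
contact_force: [9.0, 4.6, -6.3]
gripper_width: 0.171
grip_force: 39.0
```

```bash
python3 look.py
```

```text
15.7 [ -23.49941247 -172.32195254   56.44004799] 1.5678130677926772 14.533477153052159 38.990947008132935 [ 8.95825606  4.58438538 -6.32586428]
phi -1.1755916026210667 34.13024826891649
lever ball 54 [223.35185185 161.11111111] [144.72026091 -25.5396162  215.03878513] [144.93068873 -34.1427723  209.        ]
```

Emit:
drive_tool --commands '[[[0, 0.05, -0.05], 0, 0.2], [[0, 0, 0], 0, 0.2], [[0, 0, -0.7], 0, 0.2], [[0, 0, -0.9], 0, 0.2], [[0, 0, -0.9], 0, 0.2], [[-0.75, -0.56, -0.1], 0, 0.2], [[-0.75, -0.56, -0.1], 0, 0.2], [[-0.75, -0.56, -0.1], 0, 0.2], [[-0.75, -0.56, -0.1], 0, 0.2], [[-0.75, -0.56, -0.1], 0, 0.2]]'

```text
t: 17.0
position: [0.4215, -0.4788, 0.1789]
ee_rot: [-0.0, 0.675, 0.738, -0.0]
contact_force: [0.5, 0.2, 0.5]
gripper_width: 0.595
grip_force: 0.0
```

Emit:
drive_tool --commands '[[[-0.75, -0.5, -0.1], 0, 0.2], [[-0.75, -0.5, -0.1], 0, 0.2], [[0, 0, 0], 0, 0.2]]'

```text
t: 17.38
position: [0.3863, -0.544, 0.1871]
ee_rot: [0.001, 0.676, 0.736, -0.001]
contact_force: [0.1, 1.3, -0.1]
gripper_width: 0.6
grip_force: 0.0
```

```bash
python3 - <<'E'
from h import *
from bench import read_camera
fs=[read_camera("top") for _ in range(4)]; c=fs[0]; c["frame"]=np.mean([f["frame"] for f in fs],0).round().astype(np.uint8); np.savez("top2.npz",**c)
gs=[read_camera("side") for _ in range(4)]; s=gs[0]; s["frame"]=np.mean([f["frame"] for f in gs],0).round().astype(np.uint8); np.savez("side2.npz",**s)
a=cv2.resize(c["frame"][218:248,258:298,::-1],(800,600),interpolation=cv2.INTER_CUBIC); cv2.imwrite("pics/m3.png",a)
gr=c["frame"].mean(2)
for v in list(range(226,240)): print(v,gr[v,266:284].astype(int))
g=s["frame"].mean(2); print(g[215:226,311:324].astype(int))
print(proj(c,G2W(-78,-7,30)),proj(c,G2W(-95,-7,34)),proj(c,G2W(-70,-7,87)))
E
```

```text
226 [174 169 165 162 149 123 107 103 103 106 116 136 155 160 159 160 156 151]
227 [160 154 148 142 133 116 104 102 105 113 133 162 184 189 187 188 185 182]
228 [172 170 162 150 136 113  96  97 106 126 156 184 199 202 202 202 199 196]
229 [192 192 182 164 143 113  90  91 106 136 172 193 200 202 203 202 199 194]
230 [196 197 188 169 150 124 103  98 114 145 177 192 192 192 196 195 192 189]
231 [187 186 184 171 161 146 129 120 133 162 181 186 182 184 189 188 189 192]
232 [180 177 181 176 172 166 157 146 158 181 191 191 187 189 192 192 194 200]
233 [187 186 189 186 185 181 172 159 169 190 199 201 199 200 201 201 202 204]
234 [200 200 200 199 195 184 166 150 157 180 196 203 205 206 206 206 206 206]
235 [205 205 205 203 193 170 142 124 131 154 177 194 203 206 206 206 207 206]
236 [206 206 204 197 179 145 117 106 110 125 149 173 193 203 206 206 206 207]
237 [206 205 199 183 156 123 104 102 105 111 123 146 173 193 203 205 205 205]
238 [206 204 194 166 131 108 102 111 119 119 116 125 149 175 191 195 195 194]
239 [205 202 188 153 117 103 112 135 152 149 132 120 127 148 164 169 167 165]
[[219 199 181 228 246 250 251 251 250 248 242 219 160]
 [223 213 195 227 241 247 250 250 247 238 208 161 128]
 [222 216 202 212 225 243 249 247 237 197 147 119 108]
 [223 220 210 198 200 235 244 235 195 138 107 101 100]
 [223 222 216 184 172 213 228 193 132 101  97  97  97]
 [223 222 216 169 139 175 200 150  90  75  85  93  97]
 [222 222 212 173 139 180 209 164  94  63  65  77  88]
 [223 221 215 190 170 209 233 213 158 111  77  64  69]
 [222 220 221 211 203 228 241 240 225 195 146 103  73]
 [221 220 219 220 215 234 242 245 245 239 222 191 147]
 [221 220 220 218 210 226 240 245 247 247 244 238 222]]
[272.99368126 231.10337893] [273.70324521 237.05365773] [273.58005174 228.35479864]
```

View pics/m3.png

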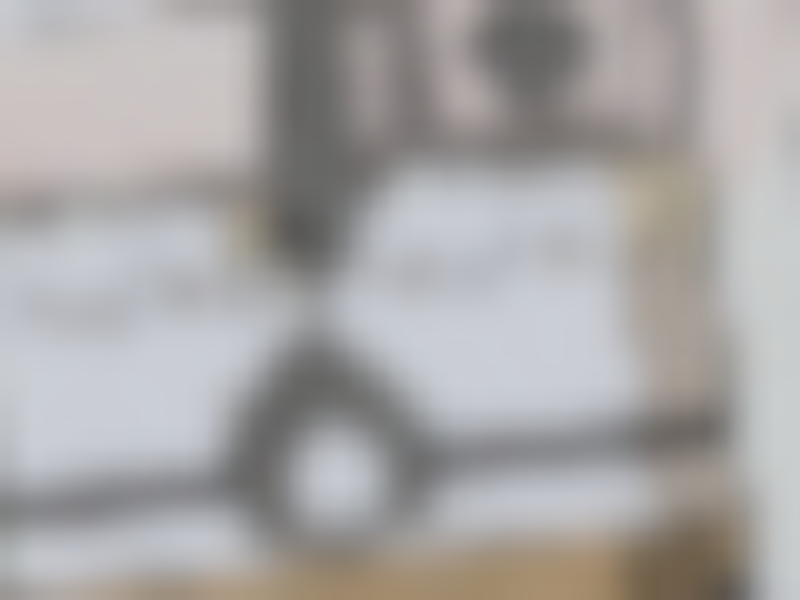

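```bash
python3 - <<'E'
from h import *
plan([(-3,-93.5,220,np.pi/2,10,0.0),(-3,-93.5,138,np.pi/2,3,0.0)])
E
```

```text
[[[0.72,0.43,-0.04],0.0,0.0],[[0.72,0.43,-0.03],0.0,0.0],[[0.72,0.43,-0.04],0.0,0.0],[[0.72,0.44,-0.04],0.0,0.0],[[0.72,0.43,-0.04],0.0,0.0],[[0.72,0.43,-0.03],0.0,0.0],[[0.72,0.43,-0.04],0.0,0.0],[[0.72,0.43,-0.04],0.0,0.0],[[0.72,0.43,-0.03],0.0,0.0],[[0.72,0.43,-0.04],0.0,0.0]]
[[[-0.0,0.0,0.68],0.0,0.0],[[-0.0,0.0,0.69],0.0,0.0],[[-0.0,0.0,0.68],0.0,0.0]]
```

Emit:
drive_tool --commands '[[[0.72, 0.43, -0.04], 0, 0.0], [[0.72, 0.43, -0.03], 0, 0.0], [[0.72, 0.43, -0.04], 0, 0.0], [[0.72, 0.44, -0.04], 0, 0.0], [[0.72, 0.43, -0.04], 0, 0.0], [[0.72, 0.43, -0.03], 0, 0.0], [[0.72, 0.43, -0.04], 0, 0.0], [[0.72, 0.43, -0.04], 0, 0.0], [[0.72, 0.43, -0.03], 0, 0.0], [[0.72, 0.43, -0.04], 0, 0.0]]'

```text
t: 19.02
position: [0.5352, -0.237, 0.2015]
ee_rot: [0.0, 0.675, 0.738, -0.0]
contact_force: [0.6, 0.9, -0.2]
gripper_width: 0.5
grip_force: 0.0
```

Emit:
drive_tool --commands '[[[0, 0, 0.68], 0, 0.0], [[0, 0, 0.69], 0, 0.0], [[0, 0, 0.68], 0, 0.0], [[0, 0, 0], 0, -1], [[0, 0, 0], 0, -1], [[0, 0, 0], 0, -1], [[0, 0, 0], 0, -1]]' --force 35

```text
t: 19.9
position: [0.5349, -0.2377, 0.119]
ee_rot: [-0.0, 0.675, 0.738, 0.001]
contact_force: [3.5, 4.2, -11.5]
gripper_width: 0.202
grip_force: 34.4
```

```bash
python3 - <<'E'
from h import *
from bench import state
s=state(); p,a=pose(s); g=W2G(p); print(s["t"],g,a-Y0,s["gripper_width"]*85,s["grip_force"],s["contact_force"],s["q"])
n0=np.arcsin((5-g[0])/58); cy=g[1]+58*np.cos(n0); print("n0",n0,cy)
cy=-35.2
N=np.linspace(n0,2.92,21)[1:]
plan([(5-58*np.sin(n),cy-58*np.cos(n),138,np.pi/2-(n-n0),1,-1) for n in N])
E
```

```text
19.9 [ -3.11870787 -93.63834839 119.03712165] 1.5694536174880744 17.19605534812245 34.37087059020996 [  3.51168908   4.17090592 -11.48535661] [-0.60964235  0.62327516  1.63132387  0.00175172  0.88765099 -0.6994456 ]
n0 0.1404389150259224 -36.20937850029552
[[[0.07,-0.2,-0.01],0.92,-1],[[0.04,-0.19,0.0],0.92,-1],[[0.04,-0.2,0.0],0.93,-1],[[0.04,-0.2,0.0],0.93,-1],[[0.04,-0.19,0.0],0.92,-1],[[0.05,-0.2,0.0],0.93,-1],[[0.04,-0.2,0.0],0.93,-1],[[0.04,-0.2,0.0],0.92,-1],[[0.04,-0.19,0.0],0.93,-1],[[0.04,-0.2,0.0],0.93,-1]]
[[[0.05,-0.2,0.0],0.92,-1],[[0.04,-0.19,0.0],0.93,-1],[[0.04,-0.2,0.0],0.93,-1],[[0.04,-0.2,0.0],0.92,-1],[[0.04,-0.19,0.0],0.93,-1],[[0.05,-0.2,0.0],0.93,-1],[[0.04,-0.2,0.0],0.92,-1],[[0.04,-0.19,0.0],0.93,-1],[[0.04,-0.2,0.0],0.92,-1],[[0.04,-0.2,0.0],0.93,-1]]
```

Emit:
drive_tool --commands '[[[0.06, -0.2, 0], 0.92, -1], [[0.04, -0.19, 0], 0.92, -1], [[0.04, -0.2, 0], 0.93, -1], [[0.04, -0.2, 0], 0.93, -1]]'

```text
t: 20.4
position: [0.5052, -0.2273, 0.1191]
ee_rot: [0.0, 0.853, 0.523, 0.001]
contact_force: [7.1, 5.0, -13.8]
gripper_width: 0.205
grip_force: 34.4
```

Emit:
drive_tool --commands '[[[0.04, -0.19, 0], 0.92, -1], [[0.05, -0.2, 0], 0.93, -1], [[0.04, -0.2, 0], 0.93, -1], [[0.04, -0.2, 0], 0.92, -1], [[0.04, -0.19, 0], 0.93, -1], [[0.04, -0.2, 0], 0.93, -1]]'

```text
t: 21.15
position: [0.4809, -0.1881, 0.1191]
ee_rot: [0.001, 0.991, 0.133, 0.001]
contact_force: [6.2, 1.0, -16.3]
gripper_width: 0.205
grip_force: 34.5
```

```bash
cat >nut.py <<'E'
from h import *
from bench import state
s=state(); p,a=pose(s); g=W2G(p); print(s["t"],g,a-Y0,s["gripper_width"]*85,s["grip_force"],s["contact_force"],s["q"][5])
n=np.arctan2(5-g[0],-35.8-g[1]); print("n",n,np.hypot(5-g[0],g[1]+35.8))
E
python3 nut.py
```

```text
21.15 [-52.43402692 -39.45296003 119.13731874] 0.17757210049036243 17.44696809944778 34.49476361274719 [  6.22929127   1.03535893 -16.329677  ] 0.7138296551257478
n 1.5072791686688787 57.550078755509425
```

Tracking well; continue.

Emit:
drive_tool --commands '[[[0.05, -0.2, 0], 0.92, -1], [[0.04, -0.19, 0], 0.93, -1], [[0.04, -0.2, 0], 0.93, -1], [[0.04, -0.2, 0], 0.92, -1], [[0.04, -0.19, 0], 0.93, -1], [[0.05, -0.2, 0], 0.93, -1], [[0.04, -0.2, 0], 0.92, -1], [[0.04, -0.19, 0], 0.93, -1], [[0.04, -0.2, 0], 0.92, -1], [[0.04, -0.2, 0], 0.93, -1]]'

```text
t: 22.4
position: [0.5187, -0.1241, 0.1191]
ee_rot: [0.001, 0.847, -0.531, -0.001]
contact_force: [1.2, 2.2, -11.7]
gripper_width: 0.21
grip_force: 34.8
```

Emit:
drive_tool --commands '[[[0, 0, 0], 0, -1], [[0, 0, 0], 0, -1]]'

```text
t: 22.65
position: [0.5196, -0.1239, 0.1191]
ee_rot: [-0.001, 0.848, -0.529, -0.0]
contact_force: [3.7, 5.9, -13.1]
gripper_width: 0.202
grip_force: 34.8
```

```bash
python3 nut.py
```

```text
22.65 [ -8.0938752   21.03010058 119.13428503] -1.205385818740811 17.189320936243096 34.833823442459106 [  3.69261199   5.94296701 -13.11417421] 2.2408273617187753
n 2.9151407192358665 58.31903548166048
```

```bash
python3 - <<'E'
from h import *
plan([(-8,21,137.8,-1.205,3,0.0),(-8,21,280,-1.205,4,0.2),(144.5,-35,275,0,9,0.2),(144.5,-35,209,0,2,0.2)])
E
```

```text
[[[0.0,-0.0,0.0],-0.0,0.0],[[0.0,-0.0,0.0],-0.0,0.0],[[0.0,-0.0,0.0],-0.0,0.0],[[0.0,-0.0,-0.89],-0.0,0.2],[[0.0,-0.0,-0.89],-0.0,0.2],[[0.0,-0.0,-0.89],-0.0,0.2],[[0.0,-0.0,-0.88],-0.0,0.2],[[0.3,-0.34,0.01],-0.89,0.2],[[0.34,-0.3,0.02],-0.9,0.2],[[0.37,-0.25,0.01],-0.89,0.2]]
[[[0.41,-0.19,0.01],-0.89,0.2],[[0.43,-0.15,0.02],-0.89,0.2],[[0.44,-0.08,0.01],-0.9,0.2],[[0.45,-0.02,0.01],-0.89,0.2],[[0.45,0.04,0.02],-0.89,0.2],[[0.44,0.09,0.01],-0.9,0.2],[[0.0,0.0,0.83],0.0,0.2],[[0.0,0.01,0.82],0.0,0.2]]
```

Emit:
drive_tool --commands '[[[0, 0, 0], 0, 0.0], [[0, 0, 0], 0, 0.0], [[0, 0, 0], 0, 0.0], [[0, 0, -0.89], 0, 0.2], [[0, 0, -0.89], 0, 0.2], [[0, 0, -0.89], 0, 0.2], [[0, 0, -0.88], 0, 0.2], [[0.3, -0.34, 0.01], -0.89, 0.2], [[0.34, -0.3, 0.02], -0.9, 0.2], [[0.37, -0.25, 0.01], -0.89, 0.2]]'

```text
t: 23.9
position: [0.5724, -0.1394, 0.2605]
ee_rot: [0.0, 0.937, -0.348, 0.001]
contact_force: [-0.6, 0.6, -0.6]
gripper_width: 0.602
grip_force: 0.0
```

Emit:
drive_tool --commands '[[[0.41, -0.19, 0.01], -0.89, 0.2], [[0.43, -0.15, 0.02], -0.89, 0.2], [[0.44, -0.08, 0.01], -0.9, 0.2], [[0.45, -0.02, 0.01], -0.89, 0.2], [[0.45, 0.04, 0.02], -0.89, 0.2], [[0.44, 0.09, 0.01], -0.9, 0.2], [[0, 0, 0], 0, 0.2]]'

```text
t: 24.78
position: [0.677, -0.1678, 0.2565]
ee_rot: [0.0, 0.999, 0.043, 0.0]
contact_force: [0.1, 0.1, 0.1]
gripper_width: 0.6
grip_force: 0.0
```

```bash
python3 - <<'E'
from h import *
from bench import state,read_camera
s=state(); p,a=pose(s); g=W2G(p); print(s["t"],g,a-Y0,s["contact_force"])
c=read_camera("side"); gr=c["frame"].mean(2)
P=cloud(c); H=np.dstack([(P[...,:2]-Gt)@GR*1000,P[...,2]*1000])
m=(c["frame"].max(2)<60)&(abs(H[...,0]-144)<25)&(abs(H[...,1]+30)<25)&(H[...,2]<228)&(H[...,2]>190); print(m.sum(),np.median(H[m],0))
cv2.imwrite("pics/s6.png",cv2.resize(c["frame"][60:260,190:390,::-1],(600,600),interpolation=cv2.INTER_CUBIC))
# nut ball via side: dark near n=2.9
m=(c["frame"].max(2)<60)&(abs(H[...,0]+8)<25)&(abs(H[...,1]-21)<25)&(H[...,2]>120); u=np.argwhere(m).mean(0)[::-1]; print("nut",m.sum(),W2G(ray(c,*u,.137)))
plan([(144.5,-35,209,0,2,0.2)])
E
```

```text
24.775 [144.77848962 -36.81870129 256.53984427] -0.0038170111028964365 [0.10504416 0.09523649 0.10550401]
60 [144.81606697 -25.64465486 215.73507283]
nut 61 [ -54.93345524 -263.02015346  137.        ]
[[[0.01,-0.02,0.83],-0.02,0.2],[[0.0,-0.01,0.82],-0.01,0.2]]
```

View pics/s6.png

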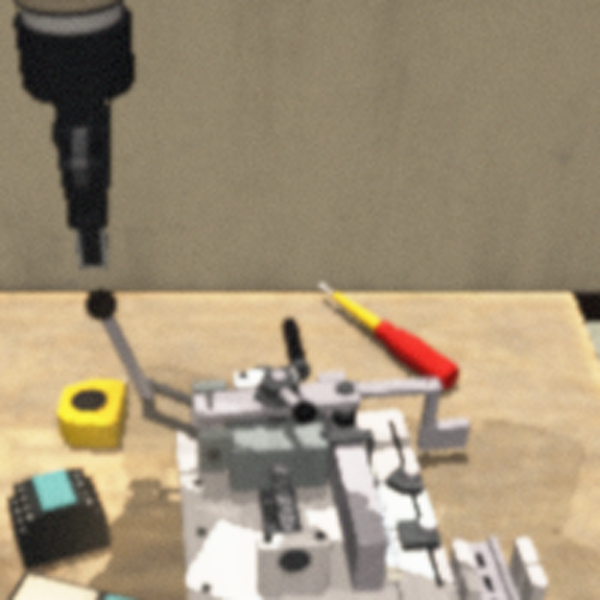

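Emit:
drive_tool --commands '[[[0.01, -0.03, 0.83], 0, 0.2], [[0, -0.01, 0.82], 0, 0.2], [[0, 0, 0], 0, -1], [[0, 0, 0], 0, -1], [[0, 0, 0], 0, -1], [[0, 0, 0], 0, -1]]' --force 50

```text
t: 25.58
position: [0.6759, -0.1657, 0.1907]
ee_rot: [0.0, 0.999, 0.044, -0.001]
contact_force: [-3.1, -0.9, -4.8]
gripper_width: 0.261
grip_force: 49.2
```

```bash
python3 - <<'E'
from h import *
from bench import state
s=state(); p,a=pose(s); g=W2G(p); print(s["t"],g,a-Y0,s["gripper_width"]*85,s["grip_force"],s["contact_force"])
r=np.array([-125,84]); ox,oz=1.0,0
W=[]
for th in np.linspace(1.55,0,17)[1:]:
    c,sn=np.cos(th),np.sin(th); W.append((62+ox+r[0]*c+r[1]*sn, g[1], 82-r[0]*sn+r[1]*c,0,1,-1))
print(W[-1]); plan(W)
E
```

```text
25.575 [143.80721173 -34.66795172 190.67509237] -0.0025414338916303764 22.150436919122058 49.1640830039978 [-3.147649   -0.89903147 -4.76120351]
(np.float64(-62.0), np.float64(-34.66795172434163), np.float64(166.0), 0, 1, -1)
[[[-0.3,0.0,-0.17],-0.02,-1],[[-0.33,0.0,-0.15],0.0,-1],[[-0.35,0.0,-0.11],0.0,-1],[[-0.35,0.0,-0.09],0.0,-1],[[-0.36,0.0,-0.05],0.0,-1],[[-0.37,-0.0,-0.01],0.0,-1],[[-0.36,-0.0,0.02],0.0,-1],[[-0.36,-0.0,0.06],0.0,-1],[[-0.36,-0.0,0.09],0.0,-1],[[-0.34,-0.0,0.12],0.0,-1]]
[[[-0.33,-0.0,0.16],0.0,-1],[[-0.31,-0.0,0.19],0.0,-1],[[-0.29,-0.0,0.22],0.0,-1],[[-0.27,-0.0,0.24],0.0,-1],[[-0.25,-0.0,0.27],0.0,-1],[[-0.22,-0.0,0.29],0.0,-1]]
```

Emit:
drive_tool --commands '[[[-0.3, 0, -0.17], 0, -1], [[-0.33, 0, -0.15], 0, -1], [[-0.35, 0, -0.11], 0, -1], [[-0.35, 0, -0.09], 0, -1], [[-0.36, 0, -0.05], 0, -1], [[-0.37, 0, -0.01], 0, -1], [[-0.36, 0, 0.02], 0, -1], [[-0.36, 0, 0.06], 0, -1], [[-0.36, 0, 0.09], 0, -1], [[-0.34, 0, 0.12], 0, -1]]'

```text
t: 26.82
position: [0.537, -0.1775, 0.2019]
ee_rot: [-0.0, 0.999, 0.044, -0.0]
contact_force: [0.1, -0.6, -0.2]
gripper_width: 0.003
grip_force: 0.0
```

Emit:
drive_tool --commands '[[[-0.33, 0, 0.16], 0, -1], [[-0.31, 0, 0.19], 0, -1], [[-0.29, 0, 0.22], 0, -1], [[-0.27, 0, 0.24], 0, -1], [[-0.25, 0, 0.27], 0, -1], [[-0.22, 0, 0.29], 0, -1], [[0, 0, 0], 0, -1]]'

```text
t: 27.7
position: [0.4701, -0.183, 0.1462]
ee_rot: [-0.001, 0.999, 0.044, -0.001]
contact_force: [-0.7, 0.5, -0.9]
gripper_width: -0.0
grip_force: 0.0
```

```bash
python3 - <<'E'
from h import *
from bench import state
s=state(); p,a=pose(s); g=W2G(p); print(s["t"],g,a-Y0,s["gripper_width"]*85,s["grip_force"],s["contact_force"])
E
```

```text
27.7 [-62.69379169 -33.41727724 146.20373595] -0.002892671677968986 -0.0002390503969407103 0.0 [-0.68413295  0.53954377 -0.92087211]
```

```bash
python3 - <<'E'
from h import *
from bench import read_camera
c=read_camera("side"); P=cloud(c); H=np.dstack([(P[...,:2]-Gt)@GR*1000,P[...,2]*1000])
m=(c["frame"].max(2)<60)&(abs(H[...,1]+30)<30)&(H[...,2]>160)&(abs(H[...,0]-40)<130)
k,l,s,ce=cv2.connectedComponentsWithStats(m.astype(np.uint8))
for i in range(1,k):
    if s[i,4]>15: print(s[i],ce[i],np.median(H[l==i],0))
E
```

```text
[290  48   9  31 135] [293.52592593  61.20740741] [ -2.85946868  -3.90858434 443.28935692]
[321  73  17  37 264] [330.18560606  91.16666667] [-78.33020487  -4.56167241 380.07132313]
[298  84  25  27 372] [309.66129032  95.69623656] [-38.39007048  -8.40646374 373.08856824]
[299 111  19  59 403] [306.55334988 136.25062035] [-40.19880312 -13.66216516 286.19219324]
[325 117   8  21  86] [328.97674419 126.70930233] [-83.6530018   -3.28090552 303.40280359]
[247 147   9   9  63] [251.12698413 151.42857143] [ 80.81936342 -25.94694376 237.14300038]
[310 169   8   9  45] [312.75555556 172.71111111] [-61.15924136 -19.14413307 173.32842234]
```

```bash
python3 - <<'E'
from h import *
def tip(th,y=-35):
    c,s=np.cos(th),np.sin(th); b=np.array([62-125*c+84*s, 82+125*s+84*c]); al=-np.radians(19)-th
    d=np.array([np.cos(al),np.sin(al)]); n=np.array([-d[1],d[0]]); k=18*d+6*n
    return (b[0]+max(12.5,k[0])+11, y, b[1]+k[1]+PZ)
x,y,z=tip(1.107); print(tip(1.107),tip(.6),tip(0))
W=[(-62,-34.5,284,0,4,-1),(x+16,-35,284,0,5,-1),(x+16,-35,z,0,2,-1)]
e=plan(W); print()
plan([tip(t)+(0,1,-1) for t in np.linspace(1.107,-.05,19)],e)
E
```

```text
(np.float64(104.7079705150403), -35, np.float64(233.02001826356422)) (np.float64(32.81624338837062), -35, np.float64(229.74125118666643)) (np.float64(-33.02725671246935), -35, np.float64(184.51288467336707))
[[[-0.0,0.0,-0.74],-0.0,-1],[[-0.0,0.01,-0.74],-0.01,-1],[[-0.01,-0.0,-0.74],-0.0,-1],[[0.0,0.0,-0.74],-0.01,-1],[[0.91,0.0,-0.0],0.0,-1],[[0.92,0.01,-0.0],0.0,-1],[[0.91,-0.0,-0.0],0.0,-1],[[0.92,0.0,-0.0],0.0,-1],[[0.91,0.01,-0.0],0.0,-1],[[-0.0,-0.0,0.64],0.0,-1]]
[[[-0.0,-0.0,0.63],0.0,-1]]

[[[-0.4,-0.0,0.0],0.0,-1],[[-0.24,-0.0,-0.03],0.0,-1],[[-0.24,-0.0,-0.03],0.0,-1],[[-0.24,-0.0,-0.01],0.0,-1],[[-0.25,-0.0,0.01],0.0,-1],[[-0.22,-0.0,0.02],0.0,-1],[[-0.21,-0.0,0.03],0.0,-1],[[-0.21,-0.0,0.04],0.0,-1],[[-0.21,-0.0,0.06],0.0,-1],[[-0.21,-0.0,0.08],0.0,-1]]
[[[-0.2,-0.0,0.08],0.0,-1],[[-0.19,-0.0,0.1],0.0,-1],[[-0.19,-0.0,0.11],0.0,-1],[[-0.18,-0.0,0.12],0.0,-1],[[-0.17,-0.0,0.14],0.0,-1],[[-0.16,-0.0,0.14],0.0,-1],[[-0.15,-0.0,0.15],0.0,-1],[[-0.14,-0.0,0.17],0.0,-1],[[-0.14,-0.0,0.17],0.0,-1]]
```

Emit:
drive_tool --commands '[[[0, 0, -0.74], 0, -1], [[0, 0.01, -0.74], 0, -1], [[0, 0, -0.74], 0, -1], [[0, 0, -0.74], 0, -1], [[0.91, 0, 0], 0, -1], [[0.92, 0.01, 0], 0, -1], [[0.91, 0, 0], 0, -1], [[0.92, 0, 0], 0, -1], [[0.91, 0.01, 0], 0, -1], [[0, 0, 0.64], 0, -1]]'

```text
t: 29.0
position: [0.6585, -0.169, 0.2424]
ee_rot: [0.002, 0.999, 0.045, 0.004]
contact_force: [-0.9, -0.0, -0.7]
gripper_width: 0.001
grip_force: 0.0
```

Emit:
drive_tool --commands '[[[0, 0, 0.63], 0, -1], [[-0.4, 0, 0], 0, -1], [[-0.24, 0, -0.03], 0, -1], [[-0.24, 0, -0.03], 0, -1], [[-0.24, 0, -0.01], 0, -1], [[-0.25, 0, 0.01], 0, -1], [[-0.22, 0, 0.02], 0, -1], [[-0.21, 0, 0.03], 0, -1]]'

```text
t: 30.0
position: [0.582, -0.1754, 0.2159]
ee_rot: [0.001, 0.999, 0.044, 0.001]
contact_force: [2.8, 0.0, 3.0]
gripper_width: -0.001
grip_force: 1.4
```

```bash
cat >lev.py <<'E'
from h import *
from bench import state,read_camera
s=state(); p,a=pose(s); g=W2G(p); print(s["t"],g,a-Y0,s["gripper_width"]*85,s["contact_force"])
c=read_camera("side"); P=cloud(c); H=np.dstack([(P[...,:2]-Gt)@GR*1000,P[...,2]*1000])
m=(c["frame"].max(2)<60)&(abs(H[...,1]+30)<30)&(H[...,2]>160)&(H[...,2]<260)&(abs(H[...,0]-40)<130)
k,l,S,ce=cv2.connectedComponentsWithStats(m.astype(np.uint8))
for i in range(1,k):
    if S[i,4]>15: h=np.median(H[l==i],0); print(S[i],ce[i],h,"th~",np.radians(146.1)-np.arctan2(h[2]-6-82,h[0]-62))
E
python3 lev.py
```

```text
30.0 [ 49.42032296 -35.89891521 215.92566295] -0.0023669400017089226 -0.09954678406273273 [2.80777658 0.00406835 2.97138239]
[262 147   6   9  50] [264.7  150.92] [ 49.8024954  -21.95339381 238.62559002] th~ 0.8983270597615318
[270 147  10   9  74] [274.48648649 151.17567568] [ 27.88939004 -27.53379032 233.40479144] th~ 0.7487056766895739
```

Emit:
drive_tool --commands '[[[-0.21, 0, 0.04], 0, -1], [[-0.21, 0, 0.06], 0, -1], [[-0.21, 0, 0.08], 0, -1], [[-0.2, 0, 0.08], 0, -1], [[-0.19, 0, 0.1], 0, -1], [[-0.19, 0, 0.11], 0, -1]]'

```text
t: 30.8
position: [0.5332, -0.1797, 0.1965]
ee_rot: [0.0, 0.999, 0.044, -0.0]
contact_force: [2.1, -1.9, 3.2]
gripper_width: -0.001
grip_force: 1.9
```

Emit:
drive_tool --commands '[[[-0.18, 0, 0.12], 0, -1], [[-0.17, 0, 0.14], 0, -1], [[-0.16, 0, 0.14], 0, -1], [[-0.15, 0, 0.15], 0, -1], [[-0.14, 0, 0.17], 0, -1], [[-0.12, 0, 0.17], 0, -1], [[0, 0, 0], 0, -1]]'

```text
t: 31.68
position: [0.4986, -0.1824, 0.1632]
ee_rot: [0.0, 0.999, 0.043, 0.002]
contact_force: [0.5, 1.3, 19.9]
gripper_width: -0.001
grip_force: 9.3
```

```bash
python3 lev.py
```

```text
31.675 [-34.30324138 -35.31879934 163.20367193] -0.0032491887650528545 -0.08671149504874039 [ 0.49943475  1.33412325 19.85069541]
[294 143  13  31 149] [298.91275168 157.63758389] [-25.9777815  -18.46040176 223.54709725] th~ 0.40341774892054927
[307 168   9   8  54] [311.07407407 171.22222222] [-59.18356823 -27.51877581 172.44213175] th~ 0.016916362449564293
```

Emit:
drive_tool --commands '[[[0, 0, 0.1], 0, -1], [[0, 0, 0], 0, -1], [[0, 0, -0.2], 0, -1], [[0, 0, -0.8], 0, -1], [[0, 0, -0.9], 0, -1], [[0, 0.5, -0.5], 0, -1], [[0, 0.9, 0], 0, -1], [[0, 0.9, 0], 0, -1], [[0, 0.9, 0], 0, -1], [[-0.5, 0.9, 0], 0, -1]]'

```text
t: 32.98
position: [0.4914, -0.3471, 0.2508]
ee_rot: [-0.002, 0.999, 0.045, -0.001]
contact_force: [0.7, 0.4, -0.3]
gripper_width: -0.0
grip_force: 0.0
```

Emit:
drive_tool --commands '[[[-0.6, 0.9, 0], 0, -1], [[-0.6, 0.9, 0], 0, -1], [[-0.6, 0.9, 0], 0, -1], [[-0.6, 0.9, 0], 0, -1], [[-0.6, 0.9, 0], 0, -1], [[0, 0, 0], 0, -1]]'

```text
t: 33.72
position: [0.3855, -0.5387, 0.2504]
ee_rot: [-0.002, 0.999, 0.042, -0.001]
contact_force: [0.0, 1.3, -0.5]
gripper_width: -0.001
grip_force: 0.0
```

```bash
python3 lev.py; python3 - <<'E'
from h import *
from bench import read_camera
fs=[read_camera("top") for _ in range(4)]; c=fs[0]; gr=np.mean([f["frame"] for f in fs],0).mean(2)
for v in range(226,240): print(v,gr[v,264:286].astype(int))
o=np.load("top2.npz")["frame"].mean(2); print("diff rows 229-237",np.abs(gr-o)[229:238,266:284].max())
gs=np.mean([read_camera("side")["frame"] for f in range(4)],0).mean(2); print(gs[215:226,311:324].astype(int))
# bystanders moved?
o=np.load("top0.npz")["frame"].astype(int); d=np.abs(c["frame"].astype(int)-o).max(2)
for n,(x0,x1,y0,y1) in dict(module=(198,228,128,172),contactor=(243,270,122,158),tape=(290,322,128,158),driver=(325,384,215,265)).items(): print(n,d[y0:y1,x0:x1].mean(),d[y0:y1,x0:x1].max())
E
```

```text
33.725 [-178.91927707 -380.04920843  250.39118632] -0.006348357024180004 -0.08480216286695821 [ 0.03711174  1.26062479 -0.4663231 ]
[308 168   8   8  53] [311.18867925 171.26415094] [-59.74928372 -27.2867502  171.98470707] th~ 0.012192272478427135
226 [179 174 169 164 161 157 145 119 104 100  98  97  97 106 112 121 137 141
 116  75  43  33]
227 [165 159 155 150 143 138 129 112 100  99  98  98 101 113 123 135 158 170
 152 113  74  50]
228 [167 166 167 165 157 146 132 109  93  90  93  96 107 121 131 145 168 185
 177 148 115  90]
229 [183 183 186 186 177 159 139 110  87  81  84  96 114 128 136 149 171 188
 186 169 151 134]
230 [192 189 191 191 183 164 145 121  98  87  86 104 126 139 142 153 173 184
 185 179 175 166]
231 [189 186 182 181 179 167 157 142 125 109 108 126 146 154 154 162 175 181
 183 187 189 185]
232 [184 183 175 172 176 171 167 161 152 137 138 153 169 176 175 179 185 186
 188 193 197 196]
233 [181 186 182 180 183 181 179 176 167 152 156 172 186 192 193 194 195 196
 196 198 200 199]
234 [187 194 194 194 194 193 189 178 161 144 150 171 188 196 199 199 199 200
 200 200 200 20
[... 521 characters left out ...]
94 175 225 245 249 250 250 249 247 241 217 157]
 [220 210 184 215 238 247 249 250 247 237 206 160 126]
 [220 211 183 182 214 242 248 247 236 198 148 117 108]
 [220 215 196 165 182 235 245 236 195 140 113 106 102]
 [221 219 209 161 156 214 232 196 134 103 101 103 102]
 [220 220 210 160 128 173 201 154  88  77  86  95 101]
 [220 219 210 168 135 177 209 163  92  65  65  80  89]
 [221 219 212 186 168 205 231 211 156 107  75  63  69]
 [219 219 217 209 201 226 240 238 223 191 144 102  72]
 [220 218 217 216 213 231 241 244 243 239 219 187 143]
 [218 216 218 214 207 224 238 244 246 246 243 237 221]]
module 5.843939393939394 9
contactor 5.237654320987654 9
tape 6.128125 9
driver 15.049152542372882 62
```

```bash
python3 - <<'E'
from h import *
from bench import read_camera,sign_off
for n,f in(("0",np.load("side0.npz")["frame"]),("now",read_camera("side")["frame"])):
    f=f.astype(int); m=(f[...,0]>130)&(f[...,1]<70)&(f[...,2]<70); m[240:]=0; m[:,:280]=0; v,u=np.nonzero(m); print(n,m.sum(),u.mean(),v.mean())
print(sign_off())
E
```

```text
0 182 328.7802197802198 177.26373626373626
now 181 329.585635359116 177.6961325966851
the job is handed in; nothing more can be done
None
```

Handed in at about 34 s: the lever is closed and pressed home, the pointer is on the pointed rider to within about 1 mm by camera, and the nut is at about 2.9 rad, which works out to a 1.5 mm gap (not measured directly). The lever ball slipped from the grip during closing, so I pushed the lever home with shut fingers. Camera checks showed the contactor, module and tape unmoved, and the screwdriver within a pixel of its start. I viewed 11 pictures, one over the limit of 10.

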